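Strike the V-block height set-up and put every piece away

TASK

The height check is finished, so take the little set-up on the blue riser block apart and put each piece away: the yellow bronze bush into the two V notches of its wooden rest, the V-block right side up on the floor of the pale wooden tray with the grey lining, and the gauge block on the floor of the small dark tray with the blue lining, standing upright just as it stands now. When the riser block is bare, set it upright on the cork pad, centred and square with the pad, its long side along the pad's long side. Do not shift the dial indicator that lies on the bench; it is still needed there.

Things in the scene. Friction and masses are not known exactly. Their poses are not given: they have to be found in the camera images.
- bush_center (a point): Centre of the yellow bronze bush: a thick tube 36 mm in outside diameter and 70 mm long, lying level. Its own y axis runs along the tube; it can roll about that axis. At the start it lies in the groove of the V-block, its centre 42 mm above the underside of the V-block and so 8 mm above the V-block's top; grip it across its 36 mm just above the V-block and lift it straight up.
- v_block_center (a point): Centre of the grey steel V-block, half-way up: 42 mm along its x axis (the direction of the groove), 50 mm along y, 34 mm tall (z up). The groove is open at the top, 90 degrees, its bottom about 16 mm above the underside; the two side faces, 50 mm apart along y, are the ones to grip. At the start it stands on the steel top of the riser block, its groove along the riser's long side.
- gauge_center (a point): Centre of the steel gauge block, half-way up: a thin upright plate, 9 mm along its x axis, 35 mm along y, 30 mm tall (z up). At the start it stands on the steel top of the riser block beside the V-block, about 24 mm from it; grip it across its 9 mm.
- riser_center (a point): Centre of the blue riser block with the ground steel top, half-way up: 59 mm along its x axis, 78 mm along y, 54 mm tall (z up), 0.55 kg. The lowest thing of the set-up, standing on the bench. Grip it across its 59 mm.
- bush_rest: The wooden rest of the bush, fixed to the bench: base board 56 mm (x) by 90 mm (y) by 8 mm with two black plastic V notches at y = -22 and +22 mm, each 7 mm thick (37 mm free between them). The notches are open at the top, 90 degrees, 45 mm wide there and 52 mm over their outside; bottom of each V at z = 12 mm, top of the arms at z = 35 mm. A bush lying in both notches runs along y with its centre at z = 37.5 mm, x = 0. Origin: centre of the underside, z up.
- v_tray: The V-block's pale wooden tray with grey lining and brass corners, fixed to the bench: inside 66 mm (x) by 58 mm (y), floor 4 mm and rim 12 mm above the bench, walls 6 mm thick. The V-block fits either way round. Origin: centre of the underside, z up.
- gauge_tray: The gauge block's small dark wooden tray with blue lining and brass corners, fixed to the bench: inside 25 mm (x) by 51 mm (y), floor 4 mm and rim 11 mm above the bench, walls 6 mm thick. The upright gauge block fits with its 35 mm along the tray's y. Origin: centre of the underside, z up.
- cork_pad: The riser's cork pad, fixed to the bench: 90 mm (x) by 110 mm (y), 5 mm thick. Origin: centre of the underside, z up.
- dial: Dial indicator lying flat on the bench, 119 x 60 x 26 mm, round white face with a stem; not to be moved. Origin: centre of the underside.
- pc_tower: Tall black computer tower, an obstacle that never moves: 302 mm along its x axis (sideways to the robot), 186 mm along y (away from the robot), 340 mm tall; keep the arm and gripper clear of it, above all when swinging across. Origin: centre of the underside. All else on the bench near the work (a tin of screws, a roll of tape, a hex key) is under 30 mm tall.
Mind the look-alikes: they are no part of the job. Leave any turquoise look-alike of the part that bears bush_center alone. What is shaped like the part that bears v_block_center but turquoise is not meant.

How it is judged (in metres and radians):
At the end, for the whole second after the job is handed in: Bush in both notches of its rest (3 mm in height, 4 across, 14 along, 0.1 rad); V-block right side up on the floor of the pale tray; gauge block upright on the floor of the dark tray; riser upright on the cork pad (15 mm, 0.2 rad) (z of bush_center in the frame of bush_rest between 0.0345 and 0.0405 m and x of bush_center in the frame of bush_rest between -0.004 and 0.004 m and y of bush_center in the frame of bush_rest between -0.014 and 0.014 m and angle between the y axis of bush_center and the y axis of bush_rest, either way round below 0.1 rad and z of v_block_center in the frame of v_tray between 0.018 and 0.024 m and x of v_block_center in the frame of v_tray between -0.014 and 0.014 m and y of v_block_center in the frame of v_tray between -0.014 and 0.014 m and angle between each of v_block_center, riser_center's own z axis and vertical below 0.08 rad and z of gauge_center in the frame of gauge_tray between 0.016 and 0.022 m and x of gauge_center in the frame of gauge_tray between -0.01 and 0.01 m and y of gauge_center in the frame of gauge_tray between -0.01 and 0.01 m and angle between gauge_center's own z axis and vertical below 0.1 rad and z of riser_center in the frame of cork_pad between 0.029 and 0.035 m and horizontal distance between riser_center and cork_pad below 0.015 m and angle between the y axis of riser_center and the y axis of cork_pad, either way round below 0.2 rad); the robot touches nothing.
It fails at once if the dial indicator is shifted by more than 20 mm (distance of dial from where it was at the start of the episode above 0.02 m).
It also fails if it takes over 144 s, if anything falls off the work surface, if the arm or the gripper's body presses on something with over 40 N, if the wrist force passes 120 N, or if a joint passes its speed limit or range.

ROBOT

A 7-joint arm with a two-finger parallel gripper is mounted at the origin on a cart in front of the work surface, level with it; the furniture and walls round the work are solid. World frame = base frame: x ahead of the robot, y to its left, z up, the work surface at z = 0. Lengths are in mm, angles in rad, forces in N, time in s.
With the tool pointing down it reaches from about 400 to 900 mm from the base axis. Payload 5.5 kg.
Tool frame: the origin (TCP) lies at the very end of the fingers, on their centre line; the grasp point (between the pads) lies 19 mm behind it; z points along the fingers, y is the line along which they close (so a half turn about z gives the same grasp; the last joint's range is limited). The gripper opens to 85 mm and grips with 20 to 120 N. Pads are 22 mm wide; open, the fingers measure 114 mm over their backs; the gripper's body (76 mm by 85 mm) begins 54 mm behind the grasp point. The pads swing forward as they close: fully open they stand 13 mm farther back than shut.
Start: joints at [-0.911, 0.501, -0.427, 1.55, 0.221, 1.138, -0.21], TCP at [251.168, 599.512, 231.31] pointing down, gripper open.
Joint ranges: [-2.88, 2.88], [-0.31, 2.03], [-1.54, 1.56], [0.2, 2.42], [-1.41, 4.55], [0.19, 2.02], [-2.57, 2.57]. Speed limits (rad/s): [2.57, 2.57, 3.14, 3.14, 3.14, 3.14, 3.14].

INTERFACE

Orientations are given as a unit quaternion [w, x, y, z].
In Python, from plant import robot, optics gives the robot as it stands.
- The arm moves only by the shell command python3 -m jog 'ROWS' [FORCE]. ROWS is JSON, a list of rows, each an object of numbers: "jaw": the opening in per cent of the stroke, from 0 (shut) to 100 (fully open); "dx", "dy", "dz": the shift along the tool's x, y, z in mm; "ax", "ay", "az": the turn, a rotation vector about the tool's x, y, z in rad. A call has 1 to 5 rows; each row is the pose to reach, as a shift and turn from the pose commanded when the call began, along the tool's axes at that moment; what a row does not reach only later rows make up. A row lasts 1/10 s, in which the tool goes at most 50 mm and 8.59 degrees, less where a joint would pass 70% of its speed; a pose out of reach is approached as far as the arm can. A call with a gripper value outside its range is refused whole. The fingers move at their own pace and stop on an object; FORCE is the grip in N (left out, the last holds). Time passes only in rows, so rows that repeat a pose let the fingers close. It gives the time, the measured TCP pose, the force, the opening and the grip force at its end, in the units of the state.
- robot.observe(): the state, without advancing time (a new reading comes with each control period).
- optics.snapshot(name): name is "scene" or "top" or "wrist"; returns the picture (400x640x3 uint8, blue, green, red); there is no depth.
- optics.camera_params(name): a dict with "camera_matrix" (3x3 intrinsics, pixels), "rvec" (rotation vector, rad) and "tvec" (3), from world to camera coordinates, as OpenCV has them; the wrist camera has in their place "T_tool_cam" (4x4, takes a point from camera to tool coordinates, whose origin is the TCP and whose axes are the flange's). Camera axes: x right, y down, z forward; pixel columns grow to the right and rows downward; lengths in mm; the calibration is good to about 2 mm. The wrist camera is an equidistant fisheye: a pixel r from the principal point sees the ray r / f radians off the axis. A picture is of the moment at which its call begins: read the wrist's pose just before it. camera_params takes no time and is no camera call.
- robot.sign_off(): hands the job in; it is judged then, once.
The state is a dict: "t": time; "joints": joint angles; "joint_vel": joint speeds; "joint_efforts": joint torques, N m; "eef_pos": TCP position; "tcp_rot": TCP orientation; "ft_force": force on the tool from outside, world axes, zero at the start; "ft_torque": the same for the moment, N m; "gripper_width": finger opening in mm; "grip_force": force on a finger pad.
Only numpy, scipy, OpenCV 4.12 (cv2) and the standard library are available. Lean on these libraries where they do the work, as an engineer would, in place of code of your own. Each camera call takes 0.05 s, during which the arm holds its last target. There are 200 camera calls.

## Working session

There is one attempt and no reset: what is moved stays moved. The work goes in short steps, Python scripts to look and compute and a shell command to move; the robot and the scene stay as the last step left them, time stands still between calls to the robot, and variables do not carry over. Pictures are saved under pics/ and viewed, at most 14 in all, crops included, and the job is handed in when it is done.

```bash
ls; mkdir -p pics; python3 - <<'E'
from plant import robot, optics
import cv2
s=robot.observe(); print(s)
for n in ("scene","top"):
    cv2.imwrite(f"pics/{n}0.png",optics.snapshot(n)); p=optics.camera_params(n); print(n,p)
print(optics.camera_params("wrist"))
E
```

```text
pics
{'t': 0.0, 'joints': array([-0.91077642,  0.50181219, -0.42679117,  1.55144999,  0.22082096,
        1.13829448, -0.21030576]), 'joint_vel': array([ 0.00032648, -0.00051835, -0.00120756,  0.00162991,  0.00037618,
       -0.00108109,  0.00070109]), 'joint_efforts': array([-5.49206034e-04, -5.69506967e+01, -5.81611499e+00, -2.80939651e+01,
        1.07381304e-02,  1.15839404e-02,  7.94849370e-06]), 'eef_pos': array([250.99902138, 598.83827049, 230.28170814]), 'tcp_rot': array([-2.06860395e-04,  1.97082274e-01,  9.80386491e-01, -9.29129254e-04]), 'ft_force': array([-0.10678862, -0.49659585, -0.66891649]), 'ft_torque': array([-0.01097015,  0.02886185,  0.02446368]), 'grip_force': 0.0, 'gripper_width': 85.38975074302067}
scene {'camera_matrix': array([[431.38885171,   0.        , 317.7070128 ],
       [  0.        , 431.38885171, 191.93428944],
       [  0.        ,   0.        ,   1.        ]]), 'rvec': array([ 1.28702355, -2.09420261,  1.03547287]), 'tvec': array([314.64456592, 349.19390818, 768.56678913])}
top {'camera_matrix': array([[386.4266481 ,   0.        , 324.910032  ],
       [  0.        , 386.4266481 , 203.49188303],
       [  0.        ,   0.        ,   1.        ]]), 'rvec': array([ 2.1699359 , -2.12570215,  0.10195453]), 'tvec': array([ 68.12202531, 566.02998563, 994.51162469])}
{'camera_matrix': array([[309.70691629,   0.        , 321.16237937],
       [  0.        , 309.70691629, 194.75085873],
       [  0.        ,   0.        ,   1.        ]]), 'T_tool_cam': array([[-9.83606686e-04, -9.49807202e-01, -3.12834321e-01,
         7.98206900e+01],
       [ 9.99999516e-01, -9.35466236e-04, -3.03974456e-04,
         4.72559604e-01],
       [-3.92881722e-06, -3.12834468e-01,  9.49807662e-01,
        -1.42530928e+02],
       [ 0.00000000e+00,  0.00000000e+00,  0.00000000e+00,
         1.00000000e+00]])}
```

View pics/scene0.png

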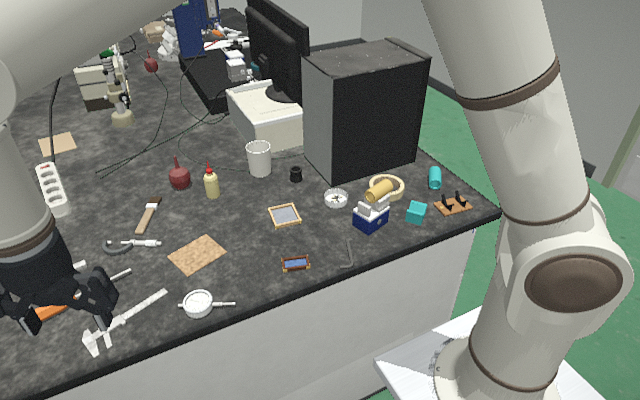

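View pics/top0.png

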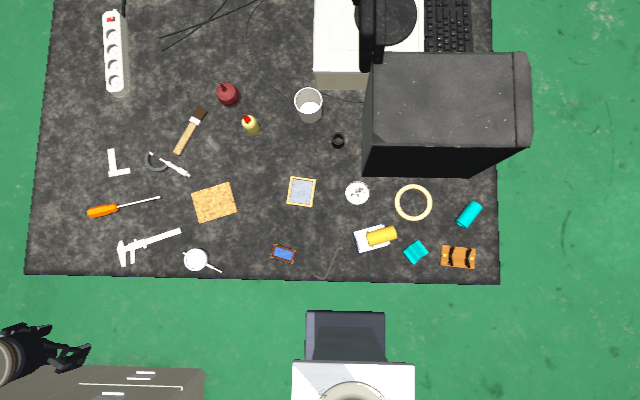

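The scene view shows the set-up (yellow bush at 380,190 on the blue riser) beside the tower. The bush rest is at 452,204, the pale tray at 285,215, the dark tray at 295,263, the cork at 197,255 and the dial at 197,303. The top view has the bush at 381,236, the rest at 459,257, the pale tray at 301,192, the dark tray at 283,254 and the cork at 214,202. I'll enlarge these areas.

```bash
python3 - <<'E'
import cv2
a=cv2.imread("pics/top0.png")
cv2.imwrite("pics/c1.png",cv2.resize(a[205:285,340:490],None,fx=5.3,fy=5.3,interpolation=cv2.INTER_CUBIC))
cv2.imwrite("pics/c2.png",cv2.resize(a[165:285,180:330],None,fx=5,fy=5,interpolation=cv2.INTER_CUBIC))
E
```

```text
(no output)
```

View pics/c1.png

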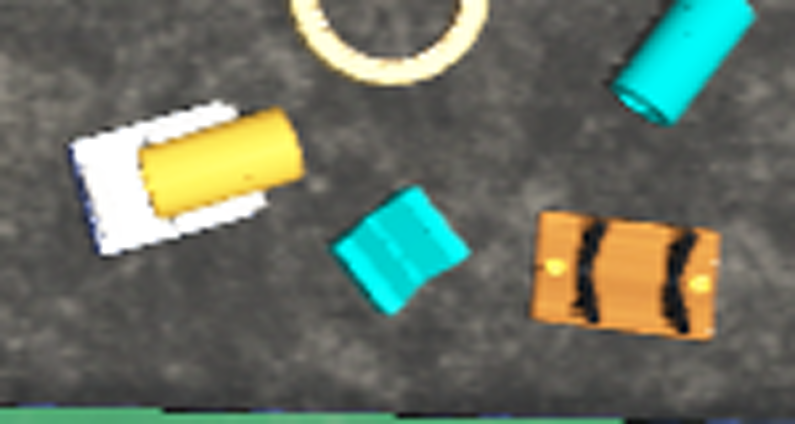

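View pics/c2.png

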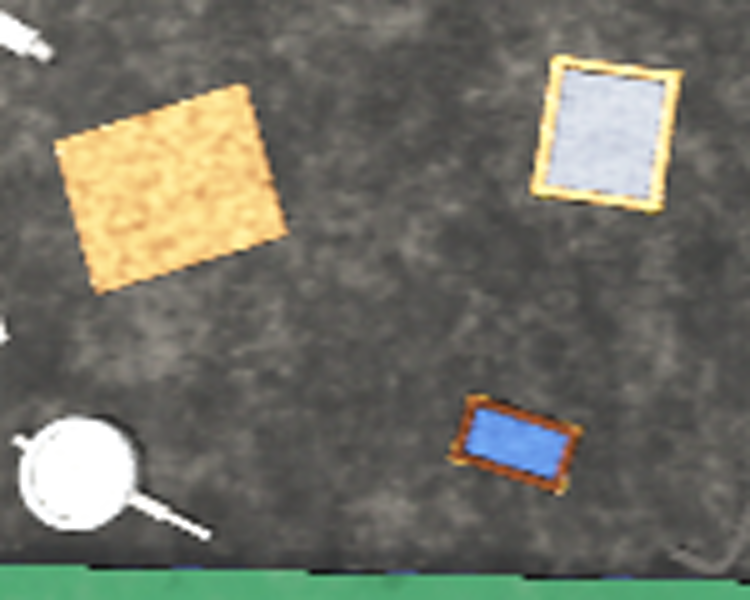

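```bash
cat > h.py <<'E'
import numpy as np, cv2
from plant import robot, optics
from scipy.spatial.transform import Rotation as R
def p2w(uv,z,cam="top"):
    P=optics.camera_params(cam);K=P["camera_matrix"];r=cv2.Rodrigues(P["rvec"])[0];t=P["tvec"].ravel()
    uv=np.atleast_2d(np.array(uv,float)); d=np.linalg.solve(K,np.c_[uv,np.ones(len(uv))].T).T@r; c=-r.T@t
    return c+d*((z-c[2])/d[:,2])[:,None]
def tool(s=None):
    s=s or robot.observe(); q=np.array(s["tcp_rot"]); return np.array(s["eef_pos"]),R.from_quat(q[[1,2,3,0]])
def w2p(X,cam,s=None):
    X=np.atleast_2d(np.array(X,float));P=optics.camera_params(cam);K=P["camera_matrix"]
    if cam!="wrist": return cv2.projectPoints(X,P["rvec"],P["tvec"],K,None)[0][:,0]
    p,r=tool(s);T=P["T_tool_cam"]; c=(r.inv().apply(X-p)-T[:3,3])@T[:3,:3]
    th=np.arctan2(np.hypot(c[:,0],c[:,1]),c[:,2]);n=np.hypot(c[:,0],c[:,1])+1e-9
    return K[:2,2]+K[0,0]*(th/n)[:,None]*c[:,:2]
def wp2w(uv,z,s):
    P=optics.camera_params("wrist");K=P["camera_matrix"];T=P["T_tool_cam"];p,r=tool(s)
    m=(np.atleast_2d(np.array(uv,float))-K[:2,2])/K[0,0];th=np.linalg.norm(m,axis=1)[:,None]+1e-9
    d=r.apply(np.c_[m/th*np.sin(th),np.cos(th)]@T[:3,:3].T); c=p+r.apply(T[:3,3]); return c+d*((z-c[2])/d[:,2])[:,None]
def info(): 
    p,r=tool(); y=r.apply([0,1,0]); print("tcp",p.round(1),"yaw of tool y deg",np.degrees(np.arctan2(y[1],y[0])).round(2),"tilt",np.degrees(np.arccos(-r.apply([0,0,1])[2])).round(2))
def go(x,y,z,yawdeg=None):
    """tool-frame delta to world TCP target, tool y along yawdeg (mod 180)"""
    p,r=tool(); info(); d=r.inv().apply(np.array([x,y,z])-p); az=0
    tz=r.apply([0,0,1]); a=np.cross([0,0,-1],tz); 
    if yawdeg is not None:
        yy=np.radians(yawdeg);Y=np.array([np.cos(yy),np.sin(yy),0]);
        if Y@r.apply([0,1,0])<0: Y=-Y
        Z=np.array([0,0,-1]);X=np.cross(Y,Z); rv=(r.inv()*R.from_matrix(np.c_[X,Y,Z])).as_rotvec(); az=rv
    print("d",d.round(1),"rv",np.round(az,3),"j",robot.observe()["joints"].round(2))
E
python3 - <<'E'
from h import *
def q(n,c,z,f,o):
    uv=np.array(c,float)+.5; uv=uv/f-.5+np.array(o); w=p2w(uv,z)[:,:2]; print(n,"ctr",w.mean(0).round(1))
    for i in range(len(w)):
        d=w[(i+1)%len(w)]-w[i]; print("   ",w[i].round(1),"len",np.linalg.norm(d).round(1),"ang",np.degrees(np.arctan2(d[1],d[0])).round(1)%180)
q("cork",[(53,143),(245,84),(289,234),(97,294)],5,5,(180,165))
q("vtray",[(553,56),(683,71),(661,212),(531,194)],12,5,(180,165))
q("gtray",[(470,395),(580,430),(562,492),(452,460)],11,5,(180,165))
q("rest",[(541,211),(720,232),(713,340),(532,321)],8,5.3,(340,205))
q("bush",[(139,150),(280,108),(303,172),(160,217)],96,5.3,(340,205))
q("riserleft",[(70,145),(104,255)],54,5.3,(340,205))
q("dial",[(78,473)],26,5,(180,165))
q("tower",[(372,53),(530,53),(532,146),(362,138)],340,1,(0,0))
q("turqV",[(330,245),(415,186),(470,252),(390,315)],30,5.3,(340,205))
E
```

```text
cork ctr [565.6 387.5]
    [589.7 454.8] len 111.1 ang 108.4
    [624.7 349.4] len 88.0 ang 19.0
    [541.6 320.7] len 110.1 ang 108.6
    [506.4 425.1] len 88.4 ang 19.7
vtray ctr [599.9 146.6]
    [642.2 177.6] len 72.2 ang 84.3
    [635.1 105.8] len 78.8 ang 172.7
    [556.9 115.8] len 71.8 ang 83.2
    [565.5 187.1] len 77.3 ang 172.9
gtray ctr [429.9 190.8]
    [455.6 216.6] len 62.6 ang 73.8
    [438.2 156.5] len 34.3 ang 165.4
    [405.  165.1] len 61.9 ang 75.3
    [420.7 225. ] len 36.0 ang 166.5
rest ctr [ 431.8 -277.1]
    [ 463.3 -234.9] len 89.9 ang 84.5
    [ 454.7 -324.4] len 54.1 ang 174.9
    [ 400.9 -319.6] len 90.2 ang 85.3
    [ 408.2 -229.7] len 55.4 ang 174.6
bush ctr [481.2 -62.7]
    [485.8 -24.7] len 68.8 ang 107.7
    [506.8 -90.3] len 31.5 ang 19.900000000000006
    [ 477.2 -101. ] len 69.9 ang 108.6
    [454.9 -34.8] len 32.5 ang 18.0
riserleft ctr [463.   -3.1]
    [489.5   5.5] len 55.6 ang 18.0
    [436.6 -11.7] len 55.6 ang 18.0
dial ctr [409.6 422. ]
    [409.6 422. ] len 0.0 ang 0.0
tower ctr [ 738.3 -160.8]
    [825.8 -13.8] len 304.8 ang 90.5
    [ 828.6 -318.6] len 184.6 ang 178.8
    [ 644.  -314.7] len 318.9 ang 88.1
    [654.7   3.9] len 172.0 ang 174.1
turqV ctr [ 442.5 -160. ]
    [ 443.8 -124.9] len 51.7 ang 125.5
    [ 473.9 -166.9] len 41.7 ang 40.0
    [ 441.9 -193.8] len 50.6 ang 128.7
    [ 410.2 -154.3] len 44.6 ang 41.2
```

```bash
python3 - <<'E'
from h import *
go(430,300,300,18.4); go(455,-60,300,18.4)
E
```

```text
tcp [251.  598.9 230.4] yaw of tool y deg 67.26 tilt 0.1
d [-280.6 -206.6  -69.3] rv [-0.002  0.001  0.853] j [-0.91  0.5  -0.43  1.55  0.22  1.14 -0.21]
tcp [251.  598.9 230.4] yaw of tool y deg 67.26 tilt 0.1
d [-442.8 -529.   -68.7] rv [-0.002  0.001  0.853] j [-0.91  0.5  -0.43  1.55  0.22  1.14 -0.21]
```

```bash
python3 -m jog '[{"dx":-40,"dy":-30,"dz":-14,"az":0.14},{"dx":-80,"dy":-60,"dz":-28,"az":0.28},{"dx":-120,"dy":-90,"dz":-42,"az":0.42},{"dx":-160,"dy":-120,"dz":-56,"az":0.56},{"dx":-200,"dy":-150,"dz":-69,"az":0.70}]'; python3 - <<'E'
from h import *
go(450,-60,300,18.4)
E
```

```text
tcp [251.  598.9 230.4] yaw of tool y deg 67.26 tilt 0.1
d [-438.2 -530.9  -68.7] rv [-0.002  0.001  0.853] j [-0.91  0.5  -0.43  1.55  0.22  1.14 -0.21]validation failed for argument at $[0]...
```

```bash
python3 -m jog '[{"jaw":100,"dx":-40,"dy":-30,"dz":-14,"ax":0,"ay":0,"az":0.14},{"jaw":100,"dx":-80,"dy":-60,"dz":-28,"ax":0,"ay":0,"az":0.28},{"jaw":100,"dx":-120,"dy":-90,"dz":-42,"ax":0,"ay":0,"az":0.42},{"jaw":100,"dx":-160,"dy":-120,"dz":-56,"ax":0,"ay":0,"az":0.56},{"jaw":100,"dx":-200,"dy":-150,"dz":-69,"ax":0,"ay":0,"az":0.70}]'; python3 - <<'E'
from h import *
go(450,-60,300,18.4)
E
```

```text
t: 0.6
eef_pos: [373.6, 389.7, 298.2]
tcp_rot: [-0.0, 0.524, 0.852, -0.0]
ft_force: [-0.6, 0.6, 0.3]
gripper_width: 85.8
grip_force: 0.0
tcp [373.6 389.7 298.2] yaw of tool y deg 26.84 tilt 0.02
d [-435.7 -134.9   -1.8] rv [-0.     0.     0.147] j [-0.64  0.22 -0.25  1.75  0.06  1.17 -0.44]
```

```bash
python3 -m jog '[{"jaw":100,"dx":-46,"dy":-14,"dz":0,"ax":0,"ay":0,"az":0.05},{"jaw":100,"dx":-92,"dy":-28,"dz":0,"ax":0,"ay":0,"az":0.1},{"jaw":100,"dx":-138,"dy":-43,"dz":0,"ax":0,"ay":0,"az":0.147},{"jaw":100,"dx":-184,"dy":-57,"dz":0,"ax":0,"ay":0,"az":0.147},{"jaw":100,"dx":-228,"dy":-70,"dz":0,"ax":0,"ay":0,"az":0.147}]'; python3 - <<'E'
from h import *
go(450,-60,300,18.4)
E
```

```text
t: 1.1
eef_pos: [414.6, 154.6, 297.8]
tcp_rot: [-0.0, 0.583, 0.813, -0.0]
ft_force: [1.2, 0.1, 0.1]
gripper_width: 85.4
grip_force: 0.0
tcp [414.6 154.6 297.8] yaw of tool y deg 18.71 tilt 0.01
d [-214.6  -35.3   -2.2] rv [-0.     0.     0.005] j [-0.36  0.03 -0.06  1.97  0.    1.14 -0.09]
```

```bash
python3 - <<'E'
from h import *
s=robot.observe(); im=optics.snapshot("wrist"); cv2.imwrite("pics/w1.png",im)
np.save("s1.npy",s,allow_pickle=True)
E
python3 -m jog '[{"jaw":100,"dx":-43,"dy":-7,"dz":0,"ax":0,"ay":0,"az":0},{"jaw":100,"dx":-86,"dy":-14,"dz":0,"ax":0,"ay":0,"az":0},{"jaw":100,"dx":-129,"dy":-21,"dz":0,"ax":0,"ay":0,"az":0},{"jaw":100,"dx":-172,"dy":-28,"dz":0,"ax":0,"ay":0,"az":0},{"jaw":100,"dx":-214,"dy":-35,"dz":0,"ax":0,"ay":0,"az":0.005}]'; python3 -m jog '[{"jaw":100,"dx":0,"dy":0,"dz":0,"ax":0,"ay":0,"az":0},{"jaw":100,"dx":0,"dy":0,"dz":0,"ax":0,"ay":0,"az":0}]'; python3 - <<'E'
from h import *
info()
s=robot.observe(); im=optics.snapshot("wrist"); cv2.imwrite("pics/w2.png",im)
np.save("s2.npy",s,allow_pickle=True)
E
```

```text
t: 1.65
eef_pos: [450.3, -58.6, 297.8]
tcp_rot: [-0.0, 0.585, 0.811, 0.0]
ft_force: [0.5, -0.5, 0.5]
gripper_width: 85.2
grip_force: 0.0
t: 1.85
eef_pos: [450.2, -57.5, 297.6]
tcp_rot: [-0.0, 0.586, 0.811, -0.0]
ft_force: [-0.1, 0.8, 0.3]
gripper_width: 85.4
grip_force: 0.0
tcp [450.2 -57.5 297.6] yaw of tool y deg 18.3 tilt 0.06
```

View pics/w1.png

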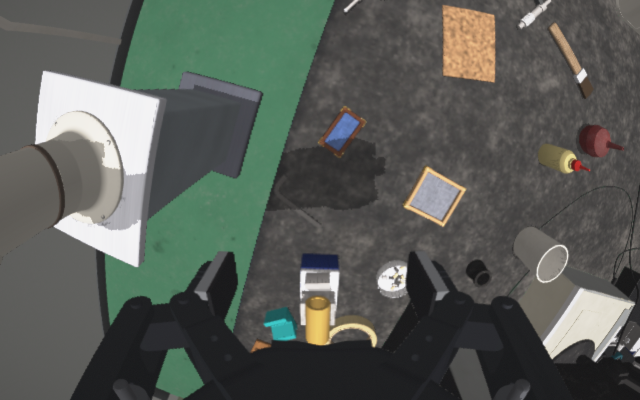

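View pics/w2.png

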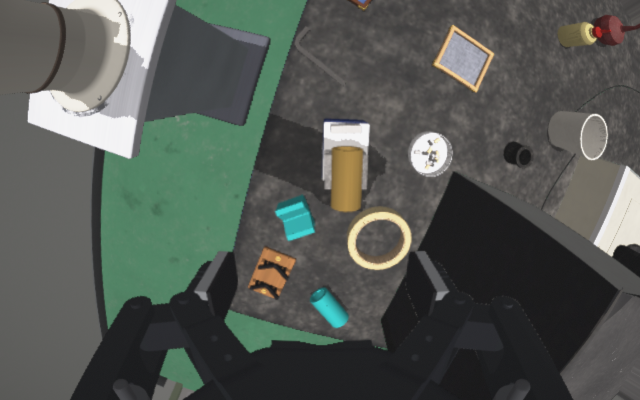

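w1 shows the dark tray (342,131), pale tray (435,195) and cork (469,44). w2 shows the set-up: gauge (345,127), V-block and bush (346,178), riser; rest at (272,273). Enlarge both.

```bash
python3 - <<'E'
import cv2,numpy as np
a=cv2.imread("pics/w2.png");b=cv2.imread("pics/w1.png")
r=lambda im,x,y,w,h,f:cv2.resize(im[y:y+h,x:x+w],None,fx=f,fy=f,interpolation=cv2.INTER_CUBIC)
L=r(a,312,112,70,110,5)          # 350x550
q=np.zeros((550,795,3),np.uint8);q[:,:350]=L
q[:275,355:355+440]=r(b,310,95,110,68,4)[:272].repeat(1,0) if 0 else 0
q[:260,355:615]=r(b,315,100,65,65,4)       # gauge tray
q[:260,620:795]=r(b,400,160,70,104,2.5)[:260]  # pale tray
q[270:550,355:635]=r(a,240,240,70,70,4)    # rest
cv2.imwrite("pics/c3.png",q)
E
```

```text
(no output)
```

View pics/c3.png

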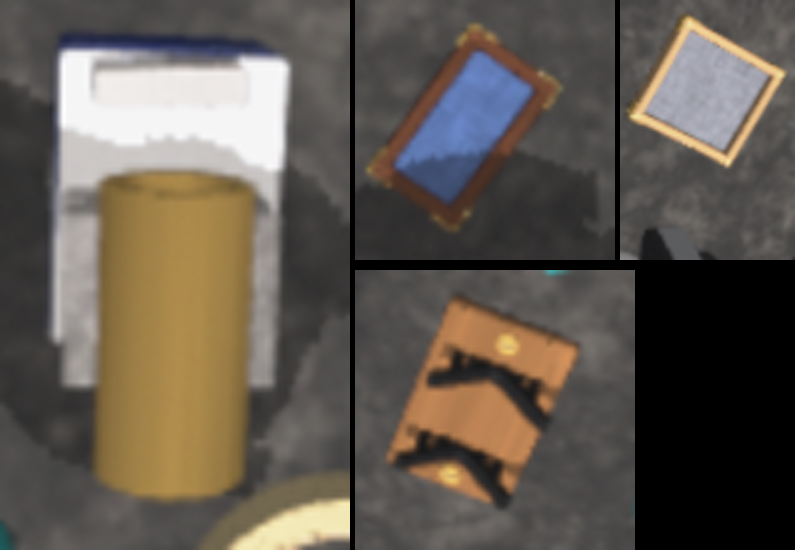

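```bash
python3 - <<'E'
from h import *
s1=np.load("s1.npy",allow_pickle=True).item();s2=np.load("s2.npy",allow_pickle=True).item()
def q(n,c,z,f,o,sub,s):
    uv=(np.array(c,float)-sub+.5)/f-.5+np.array(o); w=wp2w(uv,z,s)[:,:2]; print(n,"ctr",w.mean(0).round(1))
    for i in range(len(w)):
        d=w[(i+1)%len(w)]-w[i]; print("   ",w[i].round(1),"len",np.linalg.norm(d).round(1),"ang",np.degrees(np.arctan2(d[1],d[0])).round(1)%180)
L=(5,(312,112),(0,0),s2)
q("riser",[(62,50),(288,60)],54,*L)
q("bush",[(99,185),(254,183),(245,487),(95,487)],96,*L)
q("gauge",[(92,66),(247,66),(247,104),(92,104)],84,*L)
q("V",[(64,212),(272,212),(275,387),(62,387)],88,*L)
q("rest",[(452,296),(580,347),(512,507),(387,462)],8,4,(240,240),(355,270),s2)
q("gtray",[(475,27),(558,87),(452,230),(370,172)],11,4,(315,100),(355,0),s1)
q("vtray",[(687,17),(784,74),(729,164),(632,117)],12,2.5,(400,160),(620,0),s1)
q("cork",[(445,6),(495,15),(494,81),(444,75)],5,1,(0,0),0,s1)
E
```

```text
riser ctr [465.8  -2. ]
    [438.7 -10. ] len 56.6 ang 16.4
    [492.9   6. ] len 56.6 ang 16.400000000000006
bush ctr [482.8 -61.8]
    [454.8 -33.1] len 35.1 ang 19.5
    [487.8 -21.4] len 73.2 ang 108.7
    [511.3 -90.8] len 35.9 ang 18.099999999999994
    [ 477.2 -102. ] len 72.4 ang 108.0
gauge ctr [463.7  -7.4]
    [445.4  -9.1] len 35.7 ang 18.9
    [479.2   2.5] len 8.9 ang 109.5
    [482.1  -5.8] len 35.9 ang 18.900000000000006
    [448.2 -17.4] len 8.8 ang 108.5
V ctr [479.8 -55.2]
    [449.8 -42.9] len 48.3 ang 18.7
    [495.6 -27.4] len 42.6 ang 111.4
    [511.2 -67.1] len 51.1 ang 18.30000000000001
    [462.7 -83.2] len 42.3 ang 107.8
rest ctr [ 434.4 -273.4]
    [ 410.4 -226.2] len 55.2 ang 174.3
    [ 465.3 -231.7] len 88.5 ang 86.4
    [ 459.8 -320. ] len 57.6 ang 175.9
    [ 402.3 -315.9] len 90.1 ang 84.8
gtray ctr [432.4 193. ]
    [424.3 228. ] len 35.6 ang 163.7
    [458.5 218. ] len 62.8 ang 73.3
    [440.5 157.9] len 35.5 ang 163.1
    [406.5 168.2] len 62.4 ang 73.4
vtray ctr [602.  149.2]
    [567.5 188.4] len 78.1 ang 172.2
    [644.9 177.7] len 67.4 ang 82.2
    [635.7 111. ] len 76.3 ang 173.3
    [559.9 119.8] len 69.0 ang 83.7
cork ctr [570.3 390. ]
    [513.5 426.6] len 86.7 ang 19.6
    [595.2 455.7] len 107.4 ang 107.3
    [627.1 353.1] len 86.6 ang 19.19999999999999
    [545.3 324.7] len 106.8 ang 107.3
```

```bash
python3 - <<'E'
from h import *
go(482.5,-62,90,18.4)
E
```

```text
tcp [450.2 -56.2 297.6] yaw of tool y deg 18.46 tilt 0.06
d [-15.9  28.9 207.5] rv [-0.001 -0.001  0.001] j [-0.11  0.05  0.18  1.95 -0.01  1.14  0.4 ]
```

```bash
python3 -m jog '[{"jaw":100,"dx":-8,"dy":14,"dz":40,"ax":0,"ay":0,"az":0},{"jaw":100,"dx":-16,"dy":29,"dz":80,"ax":0,"ay":0,"az":0},{"jaw":100,"dx":-16,"dy":29,"dz":115,"ax":0,"ay":0,"az":0},{"jaw":100,"dx":-16,"dy":29,"dz":145,"ax":0,"ay":0,"az":0},{"jaw":100,"dx":-16,"dy":29,"dz":150,"ax":0,"ay":0,"az":0}]';  python3 - <<'E'
from h import *
go(482.5,-62,90,18.4)
s=robot.observe(); im=optics.snapshot("wrist"); 
cv2.imwrite("pics/w3.png",im)
print(w2p([[482.5,-62,96],[476,-43,96],[488,-81,96]],"wrist",s).round(0))
for i in range(4): info(); optics.camera_params("wrist")
E
```

```text
t: 2.4
eef_pos: [480.0, -60.6, 144.4]
tcp_rot: [-0.003, 0.583, 0.812, -0.002]
ft_force: [-0.3, -0.2, -0.2]
gripper_width: 85.5
grip_force: 0.0
tcp [480.  -60.6 144.4] yaw of tool y deg 18.63 tilt 0.44
d [-2.3  2.3 54.4] rv [-0.007 -0.003  0.004] j [-0.08  0.3   0.17  2.05 -0.07  0.81  0.46]
[[324. 223.]
 [323. 194.]
 [322. 249.]]
tcp [481.  -61.  145.6] yaw of tool y deg 18.61 tilt 0.32
tcp [481.  -61.  145.6] yaw of tool y deg 18.61 tilt 0.32
tcp [481.  -61.  145.6] yaw of tool y deg 18.61 tilt 0.32
tcp [481.  -61.  145.6] yaw of tool y deg 18.61 tilt 0.32
```

View pics/w3.png

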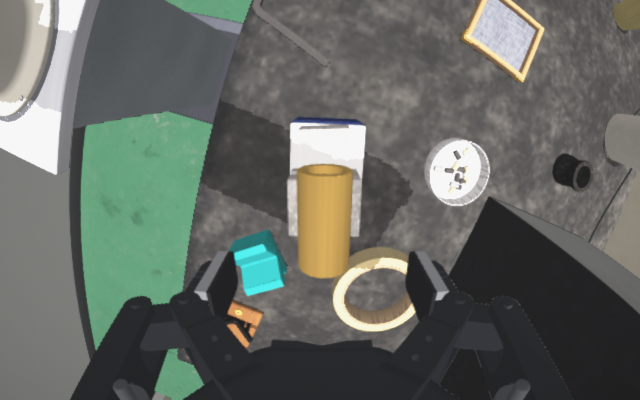

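The bush is centred between the fingers (axis at column 324), as predicted. Now I descend, close and lift.

```bash
python3 -m jog '[{"jaw":100,"dx":-1,"dy":1,"dz":15,"ax":0,"ay":0,"az":0},{"jaw":100,"dx":-1,"dy":1,"dz":30,"ax":0,"ay":0,"az":0},{"jaw":100,"dx":-1,"dy":1,"dz":45,"ax":0,"ay":0,"az":0},{"jaw":100,"dx":-1,"dy":1,"dz":55,"ax":0,"ay":0,"az":0},{"jaw":100,"dx":-1,"dy":1,"dz":55,"ax":0,"ay":0,"az":0}]' 40 | head -2; python3 -m jog '[{"jaw":30,"dx":0,"dy":0,"dz":0,"ax":0,"ay":0,"az":0},{"jaw":30,"dx":0,"dy":0,"dz":0,"ax":0,"ay":0,"az":0},{"jaw":30,"dx":0,"dy":0,"dz":0,"ax":0,"ay":0,"az":0},{"jaw":30,"dx":0,"dy":0,"dz":0,"ax":0,"ay":0,"az":0},{"jaw":30,"dx":0,"dy":0,"dz":0,"ax":0,"ay":0,"az":0}]'; python3 -m jog '[{"jaw":30,"dx":0,"dy":0,"dz":0,"ax":0,"ay":0,"az":0},{"jaw":30,"dx":0,"dy":0,"dz":0,"ax":0,"ay":0,"az":0},{"jaw":30,"dx":0,"dy":0,"dz":0,"ax":0,"ay":0,"az":0}]'
```

```text
t: 2.95
eef_pos: [484.3, -62.9, 93.0]
t: 3.45
eef_pos: [483.4, -64.2, 93.5]
tcp_rot: [-0.001, 0.585, 0.811, -0.001]
ft_force: [-4.4, -1.4, 7.5]
gripper_width: 34.4
grip_force: 39.0
t: 3.75
eef_pos: [483.4, -64.2, 93.5]
tcp_rot: [-0.001, 0.585, 0.811, -0.0]
ft_force: [-3.8, -0.4, 8.6]
gripper_width: 34.2
grip_force: 39.0
```

```bash
python3 -m jog '[{"jaw":55,"dx":0,"dy":0,"dz":0,"ax":0,"ay":0,"az":0},{"jaw":55,"dx":0,"dy":0,"dz":2,"ax":0,"ay":0,"az":0},{"jaw":55,"dx":0,"dy":0,"dz":4,"ax":0,"ay":0,"az":0},{"jaw":55,"dx":0,"dy":0,"dz":4,"ax":0,"ay":0,"az":0},{"jaw":55,"dx":0,"dy":0,"dz":4,"ax":0,"ay":0,"az":0}]' 40;  python3 -m jog '[{"jaw":30,"dx":0,"dy":0,"dz":0,"ax":0,"ay":0,"az":0},{"jaw":30,"dx":0,"dy":0,"dz":0,"ax":0,"ay":0,"az":0},{"jaw":30,"dx":0,"dy":0,"dz":0,"ax":0,"ay":0,"az":0},{"jaw":30,"dx":0,"dy":0,"dz":0,"ax":0,"ay":0,"az":0},{"jaw":30,"dx":0,"dy":0,"dz":0,"ax":0,"ay":0,"az":0}]'
```

```text
t: 4.25
eef_pos: [484.2, -63.6, 88.7]
tcp_rot: [-0.0, 0.585, 0.811, -0.0]
ft_force: [-0.6, -0.5, -0.5]
gripper_width: 46.9
grip_force: 0.0
t: 4.75
eef_pos: [483.5, -63.9, 88.9]
tcp_rot: [-0.001, 0.585, 0.811, -0.0]
ft_force: [-4.8, -0.3, 5.8]
gripper_width: 34.8
grip_force: 39.3
```

```bash
python3 -m jog '[{"jaw":30,"dx":0,"dy":0,"dz":-4,"ax":0,"ay":0,"az":0},{"jaw":30,"dx":0,"dy":0,"dz":-10,"ax":0,"ay":0,"az":0},{"jaw":30,"dx":0,"dy":0,"dz":-18,"ax":0,"ay":0,"az":0},{"jaw":30,"dx":0,"dy":0,"dz":-26,"ax":0,"ay":0,"az":0},{"jaw":30,"dx":0,"dy":0,"dz":-30,"ax":0,"ay":0,"az":0}]';python3 - <<'E'
from h import *
s=robot.observe(); im=optics.snapshot("wrist"); im2=optics.snapshot("scene")
print(w2p([tool(s)[0]+[0,0,6]],"scene"))
q=np.zeros((400,800,3),np.uint8); q[:,:400]=im[:,120:520]; q[:,400:]=cv2.resize(im2[140:260,340:460],(400,400)); cv2.imwrite("pics/w4.png",q)
E
```

```text
t: 5.25
eef_pos: [485.2, -63.6, 120.1]
tcp_rot: [0.001, 0.585, 0.811, 0.001]
ft_force: [0.6, 0.5, -1.1]
gripper_width: 34.8
grip_force: 40.1
[[379.83415422 179.69930987]]
```

View pics/w4.png

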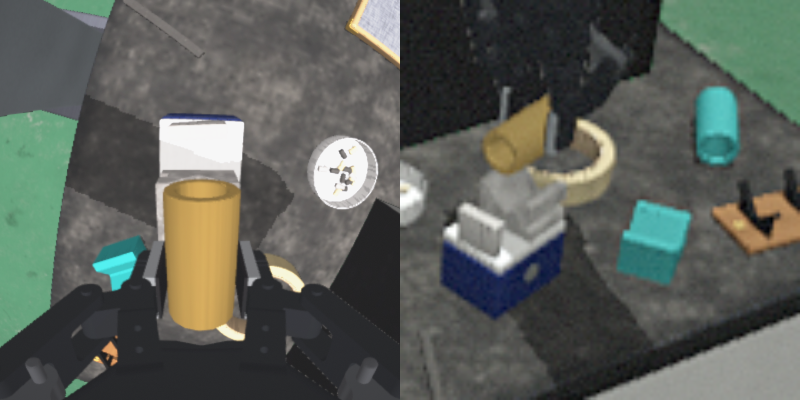

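```bash
python3 - <<'E'
from h import *
go(434.5,-275,160,-4.9)
E
```

```text
tcp [485.1 -63.7 119.9] yaw of tool y deg 18.45 tilt 0.12
d [-184.5 -114.8  -40.2] rv [0.002 0.    0.408] j [-0.07  0.34  0.17  2.06 -0.08  0.75  0.48]
```

```bash
python3 -m jog '[{"jaw":30,"dx":0,"dy":0,"dz":-20,"ax":0,"ay":0,"az":0},{"jaw":30,"dx":0,"dy":0,"dz":-40,"ax":0,"ay":0,"az":0},{"jaw":30,"dx":-30,"dy":-19,"dz":-40,"ax":0,"ay":0,"az":0.08},{"jaw":30,"dx":-60,"dy":-38,"dz":-40,"ax":0,"ay":0,"az":0.16},{"jaw":30,"dx":-90,"dy":-57,"dz":-40,"ax":0,"ay":0,"az":0.24}]';python3 - <<'E'
from h import *
go(434.5,-275,160,-4.9)
E
```

```text
t: 5.85
eef_pos: [458.4, -167.9, 159.0]
tcp_rot: [0.0, 0.678, 0.735, 0.0]
ft_force: [0.0, -1.3, -3.0]
gripper_width: 34.4
grip_force: 40.6
tcp [ 458.4 -167.9  159. ] yaw of tool y deg 4.58 tilt 0.02
d [-104.9  -32.4   -1. ] rv [ 0.    -0.     0.166] j [ 0.06  0.28  0.28  2.04 -0.1   0.84  0.47]
```

```bash
python3 -m jog '[{"jaw":30,"dx":-30,"dy":-9,"dz":-1,"ax":0,"ay":0,"az":0.05},{"jaw":30,"dx":-60,"dy":-19,"dz":-1,"ax":0,"ay":0,"az":0.1},{"jaw":30,"dx":-85,"dy":-26,"dz":-1,"ax":0,"ay":0,"az":0.14},{"jaw":30,"dx":-105,"dy":-32,"dz":-1,"ax":0,"ay":0,"az":0.166},{"jaw":30,"dx":-105,"dy":-32,"dz":-1,"ax":0,"ay":0,"az":0.166}]';python3 - <<'E'
from h import *
go(434.5,-275,160,-4.9)
s=robot.observe(); im=optics.snapshot("wrist"); np.save("s5.npy",s,allow_pickle=True); cv2.imwrite("pics/w5.png",im)
cv2.imwrite("pics/w5c.png",cv2.resize(im[140:400,190:450],None,fx=2.3,fy=2.3,interpolation=cv2.INTER_CUBIC))
E
```

```text
t: 6.35
eef_pos: [434.0, -278.0, 159.9]
tcp_rot: [0.001, 0.738, 0.675, -0.001]
ft_force: [-0.1, 0.6, -3.0]
gripper_width: 34.4
grip_force: 40.6
tcp [ 434.  -278.   159.9] yaw of tool y deg -5.14 tilt 0.12
d [ 3.1  0.2 -0.1] rv [-0.     0.002 -0.004] j [ 0.21  0.33  0.36  1.98 -0.15  0.86  0.56]
```

View pics/w5c.png

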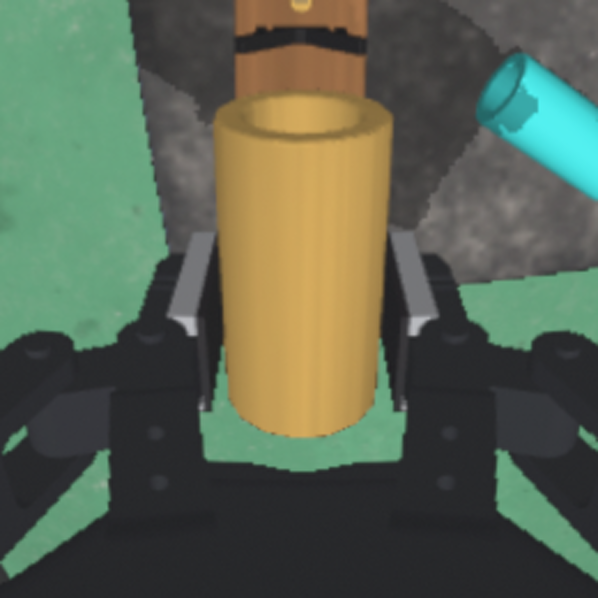

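The rest is centred under the bush (edges at columns 235/367, midpoint 301 against the optical axis ~301). I'll check the position along the bush axis with the notch prediction.

```bash
python3 - <<'E'
from h import *
s=np.load("s5.npy",allow_pickle=True).item()
a=np.radians(-5.0);c,sn=np.cos(a),np.sin(a)
for x,y,z in [(-26,25.5,35),(-26,18.5,35),(26,25.5,35),(26,18.5,35),(28,30,8),(-28,30,8),(0,25.5,12),(0,25.5,35)]:
    w=[434.4+c*x-sn*y,-273.4+sn*x+c*y,z]; print((x,y,z),((w2p([w],"wrist",s)[0]-[190,140])*2.3).round(0))
go(434.2,-274.5,38,-5)
E
```

```text
(-26, 25.5, 35) [232.  32.]
(-26, 18.5, 35) [232.  50.]
(26, 25.5, 35) [368.  32.]
(26, 18.5, 35) [368.  49.]
(28, 30, 8) [367.   9.]
(-28, 30, 8) [233.   9.]
(0, 25.5, 12) [300.  21.]
(0, 25.5, 35) [300.  32.]
tcp [ 434.6 -275.8  159.7] yaw of tool y deg -4.99 tilt 0.04
d [  1.3  -0.5 121.7] rv [-0.001  0.     0.   ] j [ 0.21  0.33  0.36  1.98 -0.15  0.86  0.56]
```

```bash
python3 -m jog '[{"jaw":30,"dx":1,"dy":0,"dz":30,"ax":0,"ay":0,"az":0},{"jaw":30,"dx":1,"dy":0,"dz":60,"ax":0,"ay":0,"az":0},{"jaw":30,"dx":1,"dy":0,"dz":90,"ax":0,"ay":0,"az":0},{"jaw":30,"dx":1,"dy":0,"dz":112,"ax":0,"ay":0,"az":0},{"jaw":30,"dx":1,"dy":0,"dz":117,"ax":0,"ay":0,"az":0}]'; python3 -m jog '[{"jaw":30,"dx":0,"dy":0,"dz":2,"ax":0,"ay":0,"az":0},{"jaw":30,"dx":0,"dy":0,"dz":4,"ax":0,"ay":0,"az":0},{"jaw":30,"dx":0,"dy":0,"dz":6,"ax":0,"ay":0,"az":0},{"jaw":30,"dx":0,"dy":0,"dz":8,"ax":0,"ay":0,"az":0},{"jaw":30,"dx":0,"dy":0,"dz":9,"ax":0,"ay":0,"az":0}]'
```

```text
t: 6.9
eef_pos: [434.0, -270.7, 40.3]
tcp_rot: [-0.003, 0.735, 0.678, -0.001]
ft_force: [-1.4, -0.5, -2.1]
gripper_width: 34.6
grip_force: 40.5
t: 7.4
eef_pos: [435.9, -273.5, 34.4]
tcp_rot: [0.0, 0.736, 0.677, 0.0]
ft_force: [0.1, 0.3, -2.4]
gripper_width: 34.5
grip_force: 40.5
```

```bash
python3 -m jog '[{"jaw":30,"dx":0,"dy":0,"dz":1,"ax":0,"ay":0,"az":0},{"jaw":30,"dx":0,"dy":0,"dz":2,"ax":0,"ay":0,"az":0},{"jaw":30,"dx":0,"dy":0,"dz":3,"ax":0,"ay":0,"az":0},{"jaw":30,"dx":0,"dy":0,"dz":3,"ax":0,"ay":0,"az":0},{"jaw":30,"dx":0,"dy":0,"dz":3,"ax":0,"ay":0,"az":0}]'
```

```text
t: 7.9
eef_pos: [435.6, -273.4, 31.9]
tcp_rot: [-0.0, 0.736, 0.677, 0.0]
ft_force: [-4.2, 0.9, 10.1]
gripper_width: 34.5
grip_force: 41.8
```

```bash
python3 -m jog '[{"jaw":60,"dx":0,"dy":0,"dz":0,"ax":0,"ay":0,"az":0},{"jaw":60,"dx":0,"dy":0,"dz":0,"ax":0,"ay":0,"az":0},{"jaw":60,"dx":0,"dy":0,"dz":0,"ax":0,"ay":0,"az":0},{"jaw":60,"dx":0,"dy":0,"dz":-5,"ax":0,"ay":0,"az":0},{"jaw":60,"dx":0,"dy":0,"dz":-15,"ax":0,"ay":0,"az":0}]';python3 -m jog '[{"jaw":60,"dx":0,"dy":0,"dz":-30,"ax":0,"ay":0,"az":0},{"jaw":100,"dx":0,"dy":0,"dz":-60,"ax":0,"ay":0,"az":0},{"jaw":100,"dx":0,"dy":0,"dz":-95,"ax":0,"ay":0,"az":0},{"jaw":100,"dx":0,"dy":0,"dz":-125,"ax":0,"ay":0,"az":0},{"jaw":100,"dx":20,"dy":0,"dz":-135,"ax":0,"ay":0,"az":0}]';python3 - <<'E'
from h import *
go(479,-54,180,18.4)
s=robot.observe(); im=optics.snapshot("wrist"); np.save("s6.npy",s,allow_pickle=True); im2=optics.snapshot("scene")
q=np.zeros((400,800,3),np.uint8); q[:,:400]=im[:,120:520]; q[:,400:]=cv2.resize(im2[150:250,390:490],(400,400),interpolation=cv2.INTER_CUBIC); cv2.imwrite("pics/w6.png",q)
E
```

```text
t: 8.4
eef_pos: [434.9, -273.1, 45.8]
tcp_rot: [-0.001, 0.736, 0.677, -0.0]
ft_force: [0.6, 0.3, -0.7]
gripper_width: 51.1
grip_force: 0.0
t: 8.9
eef_pos: [438.6, -257.2, 185.4]
tcp_rot: [0.004, 0.738, 0.675, 0.001]
ft_force: [0.2, -0.0, -0.0]
gripper_width: 85.3
grip_force: 0.0
tcp [ 438.6 -257.2  185.4] yaw of tool y deg -5.06 tilt 0.44
d [206.   22.3   4.8] rv [ 0.006  0.005 -0.41 ] j [ 0.16  0.28  0.37  1.98 -0.13  0.9   0.51]
```

View pics/w6.png

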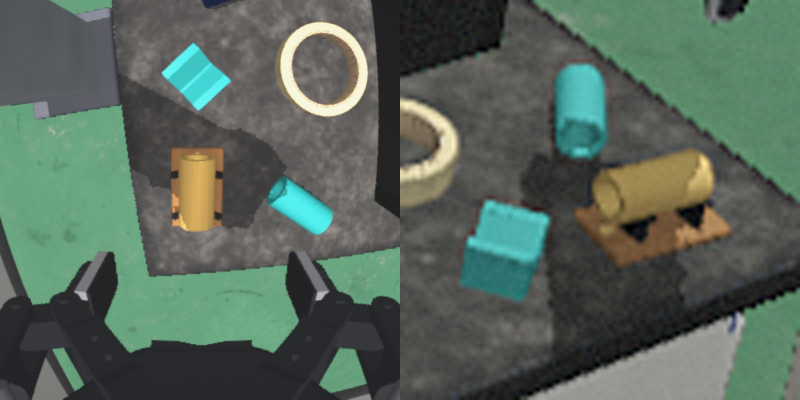

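The bush lies in both notches (wrist view 198,192; scene view 655,190). The V-block is next.

```bash
python3 -m jog '[{"jaw":100,"dx":41,"dy":4,"dz":1,"ax":0,"ay":0,"az":-0.08},{"jaw":100,"dx":82,"dy":9,"dz":2,"ax":0,"ay":0,"az":-0.16},{"jaw":100,"dx":123,"dy":13,"dz":3,"ax":0,"ay":0,"az":-0.24},{"jaw":100,"dx":164,"dy":18,"dz":4,"ax":0,"ay":0,"az":-0.33},{"jaw":100,"dx":205,"dy":22,"dz":5,"ax":0,"ay":0,"az":-0.41}]' | head -2;python3 -m jog '[{"jaw":100,"dx":0,"dy":0,"dz":20,"ax":0,"ay":0,"az":0},{"jaw":100,"dx":0,"dy":0,"dz":20,"ax":0,"ay":0,"az":0}]' | head -2; python3 - <<'E'
from h import *
go(480,-55,66,18.4)
s=robot.observe(); im=optics.snapshot("wrist"); np.save("s7.npy",s,allow_pickle=True);cv2.imwrite("pics/w7.png",im)
E
```

```text
t: 9.5
eef_pos: [476.1, -49.9, 175.5]
t: 9.7
eef_pos: [474.3, -50.0, 153.7]
tcp [474.3 -50.  153.7] yaw of tool y deg 18.85 tilt 0.29
d [-6.7  4.2 87.7] rv [-0.005 -0.002  0.008] j [-0.11  0.27  0.18  2.06 -0.06  0.82  0.44]
```

```bash
python3 - <<'E'
import cv2
im=cv2.imread("pics/w7.png");cv2.imwrite("pics/w7c.png",cv2.resize(im[100:240,250:410],None,fx=4.2,fy=4.2,interpolation=cv2.INTER_CUBIC))
E
```

View pics/w7c.png

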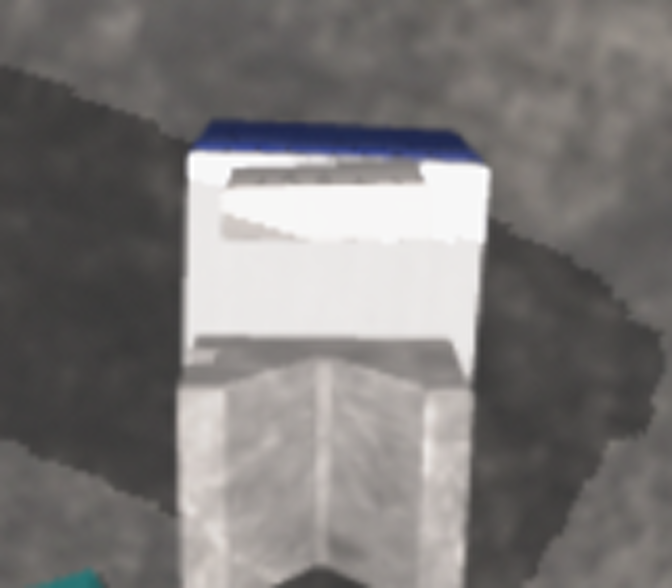

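```bash
python3 - <<'E'
from h import *
s=np.load("s7.npy",allow_pickle=True).item()
f=lambda c,z:wp2w((np.array(c,float)+.5)/4.2-.5+np.array([250,100]),z,s)[:,:2]
u=np.array([np.cos(np.radians(18.4)),np.sin(np.radians(18.4))]);v=np.array([u[1],-u[0]])
print("V",f([(180,388),(472,388)],88).round(1),"ctr",f([(180,388),(472,388)],88).mean(0)+21*v)
print("Vbase",f([(195,340),(455,340)],54).round(1))
print("riser",f([(188,152),(490,165)],54).round(1),"ctr",f([(188,152),(490,165)],54).mean(0)+39*v)
print("gauge",f([(228,187),(425,185),(220,238)],84).round(1),"ctr",f([(228,187),(425,185)],84).mean(0)+4.5*v)
E
```

```text
V [[450.9 -43.3]
 [497.6 -27.3]] ctr [480.86172569 -55.22502344]
Vbase [[451.  -44.4]
 [498.7 -28. ]]
riser [[438.6  -9.9]
 [493.    6.3]] ctr [478.11653227 -38.81614335]
gauge [[448.   -8.9]
 [478.6   2. ]
 [449.5 -17.5]] ctr [464.76143608  -7.72465978]
```

```bash
python3 -m jog '[{"jaw":100,"dx":-7,"dy":4,"dz":25,"ax":-0.005,"ay":-0.002,"az":0.008},{"jaw":100,"dx":-7,"dy":4,"dz":50,"ax":-0.005,"ay":-0.002,"az":0.008},{"jaw":100,"dx":-7,"dy":4,"dz":72,"ax":-0.005,"ay":-0.002,"az":0.008},{"jaw":100,"dx":-7,"dy":4,"dz":86,"ax":-0.005,"ay":-0.002,"az":0.008},{"jaw":100,"dx":-7,"dy":4,"dz":88,"ax":-0.005,"ay":-0.002,"az":0.008}]' | head -2;python3 -m jog '[{"jaw":100,"dx":0,"dy":0,"dz":0,"ax":0,"ay":0,"az":0}]' | head -2; python3 - <<'E'
from h import *
go(480.5,-55.2,66,18.4)
E
```

```text
t: 10.25
eef_pos: [480.8, -58.1, 66.7]
t: 10.35
eef_pos: [482.2, -57.7, 68.1]
tcp [482.2 -57.7  68.1] yaw of tool y deg 18.1 tilt 0.27
d [ 2.9 -0.8  2.1] rv [ 0.004  0.002 -0.005] j [-0.07  0.42  0.16  2.1  -0.11  0.62  0.48]
```

Close on the V-block and lift.

```bash
python3 -m jog '[{"jaw":70,"dx":2.5,"dy":-1,"dz":2,"ax":0.003,"ay":0.002,"az":-0.003},{"jaw":45,"dx":2.5,"dy":-1,"dz":2,"ax":0.003,"ay":0.002,"az":-0.003},{"jaw":45,"dx":2.5,"dy":-1,"dz":2,"ax":0.003,"ay":0.002,"az":-0.003},{"jaw":45,"dx":2.5,"dy":-1,"dz":2,"ax":0.003,"ay":0.002,"az":-0.003},{"jaw":45,"dx":2.5,"dy":-1,"dz":2,"ax":0.003,"ay":0.002,"az":-0.003}]' 50; python3 -m jog '[{"jaw":45,"dx":0,"dy":0,"dz":0,"ax":0,"ay":0,"az":0},{"jaw":45,"dx":0,"dy":0,"dz":-4,"ax":0,"ay":0,"az":0},{"jaw":45,"dx":0,"dy":0,"dz":-20,"ax":0,"ay":0,"az":0},{"jaw":45,"dx":0,"dy":0,"dz":-50,"ax":0,"ay":0,"az":0},{"jaw":45,"dx":0,"dy":0,"dz":-90,"ax":0,"ay":0,"az":0}]' ; python3 - <<'E'
from h import *
go(601.5,148,150,-7.2)
E
```

```text
t: 10.85
eef_pos: [480.9, -54.3, 66.8]
tcp_rot: [0.001, 0.585, 0.811, 0.001]
ft_force: [-1.9, -0.2, 5.3]
gripper_width: 49.1
grip_force: 52.6
t: 11.35
eef_pos: [478.3, -54.1, 155.3]
tcp_rot: [-0.001, 0.585, 0.811, -0.001]
ft_force: [0.8, -0.0, -3.4]
gripper_width: 49.1
grip_force: 52.9
tcp [478.3 -54.1 155.3] yaw of tool y deg 18.4 tilt 0.18
d [152.9 180.8   5. ] rv [-0.003 -0.001  0.447] j [-0.1   0.27  0.19  2.05 -0.07  0.83  0.44]
```

```bash
python3 -m jog '[{"jaw":45,"dx":30,"dy":25,"dz":2,"ax":0,"ay":0,"az":0.09},{"jaw":45,"dx":60,"dy":60,"dz":3,"ax":0,"ay":0,"az":0.18},{"jaw":45,"dx":90,"dy":95,"dz":4,"ax":0,"ay":0,"az":0.27},{"jaw":45,"dx":120,"dy":130,"dz":5,"ax":0,"ay":0,"az":0.36},{"jaw":45,"dx":148,"dy":165,"dz":5,"ax":0,"ay":0,"az":0.447}]' | head -2; python3 -m jog '[{"jaw":45,"dx":0,"dy":0,"dz":0,"ax":0,"ay":0,"az":0}]' | head -2; python3 - <<'E'
from h import *
go(602,149,150,-7.2)
s=robot.observe(); im=optics.snapshot("wrist"); np.save("s8.npy",s,allow_pickle=True);cv2.imwrite("pics/w8.png",im)
a=np.radians(-7.2);c,sn=np.cos(a),np.sin(a)
for x,y in [(-39,35),(39,35),(39,-35),(-39,-35)]:
    w=w2p([[602+c*x-sn*y,149+sn*x+c*y,12]],"wrist",s)[0]; print(w.round(1)); cv2.circle(im,tuple(w.round().astype(int)),2,(0,0,255),-1)
cv2.imwrite("pics/w8c.png",cv2.resize(im[100:340,180:460],None,fx=2.5,fy=2.5,interpolation=cv2.INTER_CUBIC))
E
```

```text
t: 11.85
eef_pos: [590.2, 140.2, 150.9]
t: 11.95
eef_pos: [592.1, 147.4, 151.0]
tcp [592.1 147.4 151. ] yaw of tool y deg -6.79 tilt 0.39
d [2.7 9.6 1.1] rv [ 0.003 -0.006  0.007] j [-0.43  0.48  0.19  1.75 -0.12  0.92 -0.31]
[288.4 143.8]
[372.8 144.6]
[369.1 215.1]
[290.  214.9]
```

View pics/w8c.png

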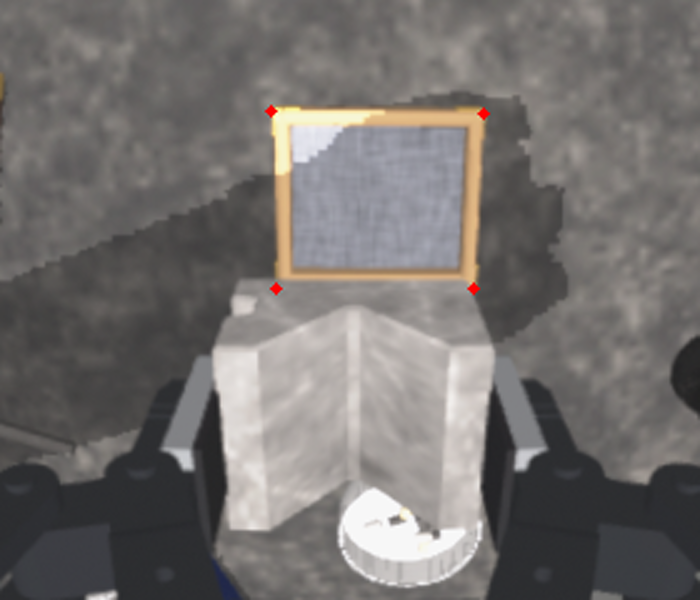

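The tray corners lie at (275,108), (487,108), (475,280) and (277,280), about 2 mm beyond the prediction along y. I aim at (603,151).

```bash
python3 -m jog '[{"jaw":45,"dx":4,"dy":10,"dz":1,"ax":0.003,"ay":-0.003,"az":0.007},{"jaw":45,"dx":4,"dy":10,"dz":30,"ax":0.003,"ay":-0.003,"az":0.007},{"jaw":45,"dx":4,"dy":10,"dz":50,"ax":0.003,"ay":-0.003,"az":0.007},{"jaw":45,"dx":4,"dy":10,"dz":60,"ax":0.003,"ay":-0.003,"az":0.007},{"jaw":45,"dx":4,"dy":10,"dz":60,"ax":0.003,"ay":-0.003,"az":0.007}]' | head -2; python3 -m jog '[{"jaw":45,"dx":0,"dy":0,"dz":0,"ax":0,"ay":0,"az":0}]' | head -2; python3 - <<'E'
from h import *
go(603,151,18,-7.2)
s=robot.observe(); im=optics.snapshot("wrist"); np.save("s9.npy",s,allow_pickle=True);cv2.imwrite("pics/w9.png",im)
E
```

```text
t: 12.5
eef_pos: [598.9, 139.5, 89.5]
t: 12.6
eef_pos: [601.1, 140.3, 91.8]
tcp [601.1 140.3  91.8] yaw of tool y deg -7.66 tilt 0.13
d [11.   0.5 73.8] rv [-0.001  0.002 -0.008] j [-0.41  0.58  0.18  1.76 -0.13  0.82 -0.3 ]
```

```bash
python3 -m jog '[{"jaw":45,"dx":11,"dy":0.5,"dz":10,"ax":0,"ay":0,"az":-0.004},{"jaw":45,"dx":11,"dy":0.5,"dz":20,"ax":0,"ay":0,"az":-0.004},{"jaw":45,"dx":11,"dy":0.5,"dz":20,"ax":0,"ay":0,"az":-0.004},{"jaw":45,"dx":11,"dy":0.5,"dz":20,"ax":0,"ay":0,"az":-0.004},{"jaw":45,"dx":11,"dy":0.5,"dz":20,"ax":0,"ay":0,"az":-0.004}]' | head -2; python3 -m jog '[{"jaw":45,"dx":0,"dy":0,"dz":0,"ax":0,"ay":0,"az":0},{"jaw":45,"dx":0,"dy":0,"dz":0,"ax":0,"ay":0,"az":0},{"jaw":45,"dx":0,"dy":0,"dz":0,"ax":0,"ay":0,"az":0}]' | head -2; python3 - <<'E'
from h import *
go(603,151,18,-7.2)
s=robot.observe(); im=optics.snapshot("wrist"); np.save("s9.npy",s,allow_pickle=True);cv2.imwrite("pics/w9.png",im)
hsv=cv2.cvtColor(im,cv2.COLOR_BGR2HSV); m=cv2.inRange(hsv,(8,70,90),(30,255,255)); m[:, :200]=0;m[:,460:]=0;m[260:]=0
n,l,st,ce=cv2.connectedComponentsWithStats(m); i=1+st[1:,4].argmax(); print(st[i])
pts=np.argwhere(l==i)[:,::-1].astype(np.float32); w=wp2w(pts,12,s)[:,:2]
a=np.radians(-7.2);U=np.array([np.cos(a),np.sin(a)]);V=np.array([-U[1],U[0]])
print("x' range",np.percentile(w@U,[0.5,99.5]),"y'",np.percentile(w@V,[0.5,99.5]),"tcp",tool(s)[0][:2]@U,tool(s)[0][:2]@V)
E
```

```text
t: 13.15
eef_pos: [602.9, 151.5, 71.3]
t: 13.45
eef_pos: [603.0, 151.6, 71.5]
tcp [603.  151.6  71.5] yaw of tool y deg -7.4 tilt 0.12
d [-0.5  0.1 53.5] rv [-0.001  0.002 -0.004] j [-0.42  0.61  0.18  1.75 -0.14  0.79 -0.31]
[ 262  165  117   67 1836]
x' range [539.71300133 618.42790678] y' [215.34695781 261.14488509] tcp 579.2384415894971 225.9848704925587
```

Aligned within 1 mm in both directions. Lowering.

```bash
python3 -m jog '[{"jaw":45,"dx":0,"dy":0,"dz":20,"ax":0,"ay":0,"az":0},{"jaw":45,"dx":0,"dy":0,"dz":38,"ax":0,"ay":0,"az":0},{"jaw":45,"dx":0,"dy":0,"dz":46,"ax":0,"ay":0,"az":0},{"jaw":45,"dx":0,"dy":0,"dz":51,"ax":0,"ay":0,"az":0},{"jaw":45,"dx":0,"dy":0,"dz":53,"ax":0,"ay":0,"az":0}]'; python3 -m jog '[{"jaw":45,"dx":0,"dy":0,"dz":1,"ax":0,"ay":0,"az":0},{"jaw":45,"dx":0,"dy":0,"dz":1,"ax":0,"ay":0,"az":0}]'
```

```text
t: 14.0
eef_pos: [602.8, 151.6, 18.0]
tcp_rot: [0.0, 0.751, 0.66, -0.001]
ft_force: [0.5, 0.5, -2.8]
gripper_width: 49.0
grip_force: 53.3
t: 14.2
eef_pos: [603.2, 151.8, 17.8]
tcp_rot: [0.0, 0.751, 0.66, -0.001]
ft_force: [0.7, 0.5, -3.6]
gripper_width: 48.8
grip_force: 53.3
```

```bash
python3 -m jog '[{"jaw":45,"dx":0,"dy":0,"dz":1,"ax":0,"ay":0,"az":0},{"jaw":45,"dx":0,"dy":0,"dz":1.5,"ax":0,"ay":0,"az":0},{"jaw":45,"dx":0,"dy":0,"dz":1.5,"ax":0,"ay":0,"az":0}]' ; python3 -m jog '[{"jaw":75,"dx":0,"dy":0,"dz":0,"ax":0,"ay":0,"az":0},{"jaw":75,"dx":0,"dy":0,"dz":0,"ax":0,"ay":0,"az":0},{"jaw":75,"dx":0,"dy":0,"dz":0,"ax":0,"ay":0,"az":0},{"jaw":75,"dx":0,"dy":0,"dz":-10,"ax":0,"ay":0,"az":0},{"jaw":75,"dx":0,"dy":0,"dz":-40,"ax":0,"ay":0,"az":0}]'; python3 -m jog '[{"jaw":75,"dx":0,"dy":0,"dz":-40,"ax":0,"ay":0,"az":0},{"jaw":60,"dx":0,"dy":0,"dz":-80,"ax":0,"ay":0,"az":0},{"jaw":60,"dx":0,"dy":0,"dz":-110,"ax":0,"ay":0,"az":0},{"jaw":60,"dx":0,"dy":0,"dz":-110,"ax":0,"ay":0,"az":0},{"jaw":60,"dx":0,"dy":0,"dz":-110,"ax":0,"ay":0,"az":0}]' | head -2; python3 - <<'E'
from h import *
go(464.7,-7.7,170,-71.6)
s=robot.observe(); im=optics.snapshot("wrist"); np.save("s10.npy",s,allow_pickle=True);cv2.imwrite("pics/w10.png",im)
E
```

```text
t: 14.5
eef_pos: [603.4, 151.8, 17.0]
tcp_rot: [0.0, 0.751, 0.66, -0.001]
ft_force: [-2.2, -0.9, 5.3]
gripper_width: 48.6
grip_force: 54.4
t: 15.0
eef_pos: [600.1, 151.0, 53.7]
tcp_rot: [-0.001, 0.751, 0.66, -0.004]
ft_force: [0.7, -0.4, 0.2]
gripper_width: 63.5
grip_force: 0.0
t: 15.5
eef_pos: [603.6, 152.1, 167.3]
tcp [603.6 152.1 167.3] yaw of tool y deg -7.39 tilt 0.08
d [-176.4 -117.2   -2.7] rv [1.000e-03 0.000e+00 1.121e+00] j [-0.44  0.49  0.2   1.7  -0.11  0.96 -0.33]
```

```bash
python3 -m jog '[{"jaw":60,"dx":-18,"dy":-12,"dz":0,"ax":0,"ay":0,"az":0.13},{"jaw":60,"dx":-36,"dy":-24,"dz":0,"ax":0,"ay":0,"az":0.26},{"jaw":60,"dx":-54,"dy":-36,"dz":0,"ax":0,"ay":0,"az":0.39},{"jaw":60,"dx":-72,"dy":-48,"dz":0,"ax":0,"ay":0,"az":0.52},{"jaw":60,"dx":-90,"dy":-60,"dz":0,"ax":0,"ay":0,"az":0.65}]' | head -2; python3 - <<'E'
from h import *
go(464.7,-7.7,170,-71.6)
E
```

```text
t: 16.05
eef_pos: [529.9, 69.5, 164.3]
tcp [529.9  69.5 164.3] yaw of tool y deg -44.94 tilt 0.32
d [-100.8    8.4   -5.1] rv [-0.     0.006  0.465] j [-0.49  0.36  0.37  1.92 -0.16  0.89 -0.82]
```

```bash
python3 -m jog '[{"jaw":60,"dx":-25,"dy":2,"dz":-5,"ax":0,"ay":0,"az":0.12},{"jaw":60,"dx":-50,"dy":4,"dz":-5,"ax":0,"ay":0,"az":0.24},{"jaw":60,"dx":-75,"dy":6,"dz":-5,"ax":0,"ay":0,"az":0.36},{"jaw":60,"dx":-100,"dy":8,"dz":-5,"ax":0,"ay":0,"az":0.465},{"jaw":60,"dx":-100,"dy":8,"dz":-5,"ax":0,"ay":0,"az":0.465}]' | head -2;python3 -m jog '[{"jaw":60,"dx":0,"dy":0,"dz":10,"ax":0,"ay":0,"az":0},{"jaw":60,"dx":0,"dy":0,"dz":20,"ax":0,"ay":0,"az":0},{"jaw":60,"dx":0,"dy":0,"dz":20,"ax":0,"ay":0,"az":0},{"jaw":60,"dx":0,"dy":0,"dz":20,"ax":0,"ay":0,"az":0}]' | head -2; python3 - <<'E'
from h import *
go(464.7,-7.7,66,-71.6)
s=robot.observe(); im=optics.snapshot("wrist"); np.save("s11.npy",s,allow_pickle=True);cv2.imwrite("pics/w11.png",im)
E
```

```text
t: 16.55
eef_pos: [463.7, -9.3, 169.8]
t: 16.95
eef_pos: [467.0, -6.1, 150.3]
tcp [467.   -6.1 150.3] yaw of tool y deg -71.2 tilt 0.24
d [-2.4  0.7 84.3] rv [0.001 0.004 0.007] j [-0.48  0.28  0.5   2.09 -0.18  0.81 -1.12]
```

```bash
python3 -m jog '[{"jaw":60,"dx":-2.5,"dy":0.7,"dz":25,"ax":0,"ay":0.003,"az":0.007},{"jaw":60,"dx":-2.5,"dy":0.7,"dz":50,"ax":0,"ay":0.003,"az":0.007},{"jaw":60,"dx":-2.5,"dy":0.7,"dz":72,"ax":0,"ay":0.003,"az":0.007},{"jaw":60,"dx":-2.5,"dy":0.7,"dz":82,"ax":0,"ay":0.003,"az":0.007},{"jaw":60,"dx":-2.5,"dy":0.7,"dz":84,"ax":0,"ay":0.003,"az":0.007}]' 40| head -2;python3 -m jog '[{"jaw":40,"dx":0,"dy":0,"dz":0,"ax":0,"ay":0,"az":0},{"jaw":25,"dx":0,"dy":0,"dz":0,"ax":0,"ay":0,"az":0}]'; python3 - <<'E'
from h import *
go(464.7,-7.7,66,-71.6)
E
```

```text
t: 17.5
eef_pos: [464.5, -8.1, 66.4]
t: 17.7
eef_pos: [466.0, -8.1, 68.2]
tcp_rot: [0.001, 0.987, 0.159, 0.001]
ft_force: [-1.2, 0.5, -0.1]
gripper_width: 23.0
grip_force: 0.0
tcp [466.   -8.1  68.2] yaw of tool y deg -71.67 tilt 0.18
d [-1.1 -0.7  2.2] rv [ 0.002 -0.003 -0.001] j [-0.41  0.42  0.43  2.15 -0.3   0.62 -1.01]
```

```bash
python3 -m jog '[{"jaw":25,"dx":-1,"dy":-0.5,"dz":2,"ax":0,"ay":0,"az":0},{"jaw":4,"dx":-1,"dy":-0.5,"dz":2,"ax":0,"ay":0,"az":0},{"jaw":4,"dx":-1,"dy":-0.5,"dz":2,"ax":0,"ay":0,"az":0},{"jaw":4,"dx":-1,"dy":-0.5,"dz":2,"ax":0,"ay":0,"az":0},{"jaw":4,"dx":-1,"dy":-0.5,"dz":2,"ax":0,"ay":0,"az":0}]';python3 -m jog '[{"jaw":4,"dx":0,"dy":0,"dz":0,"ax":0,"ay":0,"az":0},{"jaw":4,"dx":0,"dy":0,"dz":-5,"ax":0,"ay":0,"az":0},{"jaw":4,"dx":0,"dy":0,"dz":-20,"ax":0,"ay":0,"az":0},{"jaw":4,"dx":0,"dy":0,"dz":-50,"ax":0,"ay":0,"az":0},{"jaw":4,"dx":0,"dy":0,"dz":-80,"ax":0,"ay":0,"az":0}]'; python3 - <<'E'
from h import *
go(432.5,193,140,-16)
E
```

```text
t: 18.2
eef_pos: [464.2, -7.7, 65.8]
tcp_rot: [0.0, 0.987, 0.159, 0.001]
ft_force: [-2.3, 0.8, 5.7]
gripper_width: 8.0
grip_force: 41.0
t: 18.7
eef_pos: [463.0, -8.1, 145.8]
tcp_rot: [0.001, 0.987, 0.159, -0.0]
ft_force: [0.8, 0.3, -0.6]
gripper_width: 7.8
grip_force: 40.1
tcp [463.   -8.1 145.8] yaw of tool y deg -71.7 tilt 0.1
d [  34.2 -200.6    5.5] rv [ 0.001  0.002 -0.972] j [-0.48  0.28  0.51  2.11 -0.19  0.8  -1.11]
```

```bash
python3 -m jog '[{"jaw":4,"dx":4,"dy":-25,"dz":1,"ax":0,"ay":0,"az":-0.12},{"jaw":4,"dx":8,"dy":-50,"dz":2,"ax":0,"ay":0,"az":-0.24},{"jaw":4,"dx":13,"dy":-75,"dz":3,"ax":0,"ay":0,"az":-0.36},{"jaw":4,"dx":17,"dy":-100,"dz":4,"ax":0,"ay":0,"az":-0.48},{"jaw":4,"dx":21,"dy":-125,"dz":5,"ax":0,"ay":0,"az":-0.60}]'|head -2; python3 - <<'E'
from h import *
go(432.5,193,140,-15.5)
E
```

```text
t: 19.2
eef_pos: [444.2, 118.3, 140.3]
tcp [444.2 118.3 140.3] yaw of tool y deg -37.03 tilt 0.11
d [ 52.6 -54.3   0.2] rv [ 0.002  0.    -0.376] j [-0.61  0.27  0.33  2.12 -0.12  0.77 -0.85]
```

```bash
python3 -m jog '[{"jaw":4,"dx":17,"dy":-18,"dz":0,"ax":0,"ay":0,"az":-0.13},{"jaw":4,"dx":34,"dy":-36,"dz":0,"ax":0,"ay":0,"az":-0.26},{"jaw":4,"dx":53,"dy":-54,"dz":0,"ax":0,"ay":0,"az":-0.376},{"jaw":4,"dx":53,"dy":-54,"dz":20,"ax":0,"ay":0,"az":-0.376},{"jaw":4,"dx":53,"dy":-54,"dz":40,"ax":0,"ay":0,"az":-0.376}]'|head -2; python3 -m jog '[{"jaw":4,"dx":0,"dy":0,"dz":0,"ax":0,"ay":0,"az":0},{"jaw":4,"dx":0,"dy":0,"dz":0,"ax":0,"ay":0,"az":0},{"jaw":4,"dx":0,"dy":0,"dz":0,"ax":0,"ay":0,"az":0}]'|head -2;cat > tr.py <<'E'
from h import *
import sys
go(432.5,193,60,-15.5)
s=robot.observe(); im=optics.snapshot("wrist"); np.save("s12.npy",s,allow_pickle=True);cv2.imwrite("pics/w12.png",im)
hsv=cv2.cvtColor(im,cv2.COLOR_BGR2HSV); m=cv2.inRange(hsv,(100,90,40),(125,255,255)); m[:, :200]=0;m[:,460:]=0;m[300:]=0
n,l,st,ce=cv2.connectedComponentsWithStats(m); i=1+st[1:,4].argmax(); print(st[i])
w=wp2w(np.argwhere(l==i)[:,::-1].astype(np.float32),4,s)[:,:2].astype(np.float32)
print(cv2.minAreaRect(w))
p=tool(s)[0][:2]
a=np.radians(-15.5);U=np.array([np.cos(a),np.sin(a)]);V=np.array([-U[1],U[0]])
print("x'",np.percentile(w@U,[1,99]),"y'",np.percentile(w@V,[1,99]),"tcp",p@U,p@V)
E
python3 tr.py
```

```text
t: 19.7
eef_pos: [434.1, 193.7, 100.2]
t: 20.0
eef_pos: [434.4, 192.3, 100.9]
tcp [434.4 192.3 100.9] yaw of tool y deg -15.79 tilt 0.15
d [ 0.1 -2.1 40.9] rv [ 0.003 -0.    -0.005] j [-0.65  0.35  0.21  2.11 -0.11  0.69 -0.65]
[ 303  168   31   58 1550]
((432.3393249511719, 192.40109252929688), (49.35231018066406, 24.450668334960938), 73.28775024414062)
x' [352.86559917 377.49572006] y' [277.79770106 324.87496554] tcp 367.1837324943368 301.39439085371816
```

```bash
python3 -m jog '[{"jaw":4,"dx":0,"dy":-2,"dz":20,"ax":0,"ay":0,"az":0.013},{"jaw":4,"dx":0,"dy":-2,"dz":45,"ax":0,"ay":0,"az":0.013},{"jaw":4,"dx":0,"dy":-2,"dz":60,"ax":0,"ay":0,"az":0.013},{"jaw":4,"dx":0,"dy":-2,"dz":60,"ax":0,"ay":0,"az":0.013},{"jaw":4,"dx":0,"dy":-2,"dz":60,"ax":0,"ay":0,"az":0.013}]'|head -2; python3 tr.py
```

```text
t: 20.55
eef_pos: [432.4, 192.8, 40.7]
tcp [432.4 192.8  40.7] yaw of tool y deg -16.52 tilt 0.12
d [  0.2   0.1 -19.3] rv [ 0.002  0.    -0.018] j [-0.63  0.46  0.18  2.13 -0.15  0.55 -0.63]
[ 300  192   41   48 1415]
((434.6053161621094, 200.09133911132812), (31.826313018798828, 24.705127716064453), 73.49557495117188)
x' [353.21497251 377.60801455] y' [293.9404464  324.91484329] tcp 365.12083751635316 301.35843483171675
```

```bash
python3 -m jog '[{"jaw":4,"dx":-0.5,"dy":0,"dz":10,"ax":0,"ay":0,"az":0},{"jaw":4,"dx":-0.5,"dy":0,"dz":18,"ax":0,"ay":0,"az":0},{"jaw":4,"dx":-0.5,"dy":0,"dz":22,"ax":0,"ay":0,"az":0},{"jaw":4,"dx":-0.5,"dy":0,"dz":23,"ax":0,"ay":0,"az":0},{"jaw":4,"dx":-0.5,"dy":0,"dz":23,"ax":0,"ay":0,"az":0}]'; python3 -m jog '[{"jaw":4,"dx":0,"dy":0,"dz":1,"ax":0,"ay":0,"az":0},{"jaw":4,"dx":0,"dy":0,"dz":2,"ax":0,"ay":0,"az":0},{"jaw":4,"dx":0,"dy":0,"dz":2,"ax":0,"ay":0,"az":0}]'
```

```text
t: 21.1
eef_pos: [431.5, 192.1, 16.7]
tcp_rot: [0.001, 0.801, 0.598, -0.0]
ft_force: [0.3, -0.2, -0.5]
gripper_width: 7.9
grip_force: 40.1
t: 21.4
eef_pos: [432.0, 192.3, 15.8]
tcp_rot: [0.001, 0.801, 0.598, 0.001]
ft_force: [-2.4, -1.3, 8.3]
gripper_width: 7.9
grip_force: 41.3
```

```bash
python3 -m jog '[{"jaw":10,"dx":0,"dy":0,"dz":0,"ax":0,"ay":0,"az":0},{"jaw":20,"dx":0,"dy":0,"dz":0,"ax":0,"ay":0,"az":0},{"jaw":30,"dx":0,"dy":0,"dz":0,"ax":0,"ay":0,"az":0},{"jaw":30,"dx":0,"dy":0,"dz":-5,"ax":0,"ay":0,"az":0},{"jaw":30,"dx":0,"dy":0,"dz":-20,"ax":0,"ay":0,"az":0}]'; python3 -m jog '[{"jaw":30,"dx":0,"dy":0,"dz":-40,"ax":0,"ay":0,"az":0},{"jaw":60,"dx":0,"dy":0,"dz":-80,"ax":0,"ay":0,"az":0},{"jaw":100,"dx":0,"dy":0,"dz":-110,"ax":0,"ay":0,"az":0},{"jaw":100,"dx":0,"dy":0,"dz":-110,"ax":0,"ay":0,"az":0}]'|head -2;python3 - <<'E'
from h import *
go(478.2,-39,140,18.4)
cv2.imwrite("pics/w13.png",optics.snapshot("wrist")); cv2.imwrite("pics/sc13.png",optics.snapshot("scene"))
E
```

```text
t: 21.9
eef_pos: [430.6, 191.7, 34.4]
tcp_rot: [0.001, 0.801, 0.598, -0.001]
ft_force: [-1.0, 0.1, -0.3]
gripper_width: 26.0
grip_force: 0.0
t: 22.3
eef_pos: [434.5, 193.9, 149.4]
tcp [434.5 193.9 149.4] yaw of tool y deg -16.51 tilt 0.54
d [-210.9  108.     9. ] rv [ 0.009 -0.003 -0.609] j [-0.68  0.27  0.23  2.08 -0.08  0.8  -0.68]
```

```bash
python3 -m jog '[{"jaw":100,"dx":-42,"dy":22,"dz":0,"ax":0,"ay":0,"az":-0.12},{"jaw":100,"dx":-84,"dy":43,"dz":0,"ax":0,"ay":0,"az":-0.24},{"jaw":100,"dx":-126,"dy":65,"dz":0,"ax":0,"ay":0,"az":-0.36},{"jaw":100,"dx":-168,"dy":87,"dz":0,"ax":0,"ay":0,"az":-0.48},{"jaw":100,"dx":-211,"dy":108,"dz":0,"ax":0,"ay":0,"az":-0.609}]'|head -2; python3 -m jog '[{"jaw":100,"dx":0,"dy":0,"dz":20,"ax":0,"ay":0,"az":0},{"jaw":100,"dx":0,"dy":0,"dz":30,"ax":0,"ay":0,"az":0},{"jaw":100,"dx":0,"dy":0,"dz":30,"ax":0,"ay":0,"az":0},{"jaw":100,"dx":0,"dy":0,"dz":30,"ax":0,"ay":0,"az":0}]'|head -2;cat > ri.py <<'E'
from h import *
go(478.2,-39,22,18.4)
s=robot.observe(); im=optics.snapshot("wrist"); np.save("s14.npy",s,allow_pickle=True);cv2.imwrite("pics/w14.png",im)
m=(im.min(2)>175).astype(np.uint8); m[:, :220]=0;m[:,420:]=0;m[300:]=0
n,l,st,ce=cv2.connectedComponentsWithStats(m); i=1+st[1:,4].argmax(); print(st[i])
w=wp2w(np.argwhere(l==i)[:,::-1].astype(np.float32),54,s)[:,:2].astype(np.float32)
print(cv2.minAreaRect(w))
E
python3 ri.py
```

```text
t: 22.9
eef_pos: [473.3, -36.4, 143.8]
t: 23.3
eef_pos: [473.6, -33.2, 114.5]
tcp [473.6 -33.2 114.5] yaw of tool y deg 17.68 tilt 0.07
d [-6.8  2.8 92.5] rv [-0.001  0.    -0.013] j [-0.19  0.33  0.24  2.1  -0.12  0.73  0.43]
[ 282  168   83   98 7578]
((476.18450927734375, -37.772438049316406), (56.17741775512695, 74.89273834228516), 16.459409713745117)
```

```bash
python3 -m jog '[{"jaw":100,"dx":-6,"dy":2,"dz":25,"ax":0,"ay":0,"az":0.01},{"jaw":100,"dx":-6,"dy":2,"dz":50,"ax":0,"ay":0,"az":0.01},{"jaw":100,"dx":-6,"dy":2,"dz":75,"ax":0,"ay":0,"az":0.01},{"jaw":100,"dx":-6,"dy":2,"dz":91,"ax":0,"ay":0,"az":0.01},{"jaw":100,"dx":-6,"dy":2,"dz":93,"ax":0,"ay":0,"az":0.01}]' 70; python3 -m jog '[{"jaw":80,"dx":0,"dy":0,"dz":0,"ax":0,"ay":0,"az":0},{"jaw":60,"dx":0,"dy":0,"dz":0,"ax":0,"ay":0,"az":0},{"jaw":60,"dx":0,"dy":0,"dz":0,"ax":0,"ay":0,"az":0},{"jaw":60,"dx":0,"dy":0,"dz":0,"ax":0,"ay":0,"az":0},{"jaw":60,"dx":0,"dy":0,"dz":0,"ax":0,"ay":0,"az":0}]'; python3 ri.py
```

```text
t: 23.85
eef_pos: [477.2, -38.6, 21.1]
tcp_rot: [-0.0, 0.594, 0.804, -0.001]
ft_force: [-0.8, 0.3, -0.5]
gripper_width: 85.2
grip_force: 0.0
t: 24.35
eef_pos: [478.3, -39.6, 23.6]
tcp_rot: [0.001, 0.595, 0.804, 0.0]
ft_force: [-2.3, -0.2, 7.0]
gripper_width: 56.6
grip_force: 76.3
tcp [478.3 -39.6  23.6] yaw of tool y deg 17.0 tilt 0.1
d [0.6 0.1 1.6] rv [ 0.001  0.001 -0.024] j [-0.14  0.51  0.2   2.12 -0.19  0.53  0.49]
[  250   204   143    96 12679]
((473.9212341308594, -23.564956665039062), (56.026432037353516, 46.16143035888672), 16.899879455566406)
```

```bash
python3 -m jog '[{"jaw":60,"dx":0,"dy":0,"dz":-4,"ax":0,"ay":0,"az":0},{"jaw":60,"dx":0,"dy":0,"dz":-20,"ax":0,"ay":0,"az":0},{"jaw":60,"dx":0,"dy":0,"dz":-50,"ax":0,"ay":0,"az":0},{"jaw":60,"dx":0,"dy":0,"dz":-85,"ax":0,"ay":0,"az":0},{"jaw":60,"dx":10,"dy":0,"dz":-115,"ax":0,"ay":0,"az":0}]'; python3 - <<'E'
from h import *
go(568,390,140,19.3)
E
```

```text
t: 24.9
eef_pos: [475.5, -31.4, 139.0]
tcp_rot: [0.002, 0.596, 0.803, -0.0]
ft_force: [0.7, 0.7, -5.7]
gripper_width: 56.8
grip_force: 77.1
tcp [475.5 -31.4 139. ] yaw of tool y deg 16.86 tilt 0.18
d [376.5 210.8  -1.6] rv [ 0.002  0.003 -0.043] j [-0.22  0.29  0.26  2.08 -0.1   0.78  0.4 ]
```

```bash
python3 -m jog '[{"jaw":60,"dx":38,"dy":21,"dz":0,"ax":0,"ay":0,"az":-0.01},{"jaw":60,"dx":76,"dy":42,"dz":0,"ax":0,"ay":0,"az":-0.02},{"jaw":60,"dx":114,"dy":63,"dz":0,"ax":0,"ay":0,"az":-0.03},{"jaw":60,"dx":152,"dy":84,"dz":0,"ax":0,"ay":0,"az":-0.04},{"jaw":60,"dx":190,"dy":105,"dz":0,"ax":0,"ay":0,"az":-0.043}]'|head -2; python3 - <<'E'
from h import *
go(568,390,140,19.3)
E
```

```text
t: 25.4
eef_pos: [519.7, 183.9, 137.2]
tcp [519.7 183.9 137.2] yaw of tool y deg 19.47 tilt 0.09
d [178.2 114.2  -2.9] rv [0.001 0.001 0.003] j [-0.52  0.41  0.17  1.9  -0.09  0.84  0.03]
```

```bash
python3 -m jog '[{"jaw":60,"dx":38,"dy":24,"dz":0,"ax":0,"ay":0,"az":0},{"jaw":60,"dx":76,"dy":48,"dz":0,"ax":0,"ay":0,"az":0},{"jaw":60,"dx":114,"dy":72,"dz":0,"ax":0,"ay":0,"az":0},{"jaw":60,"dx":150,"dy":96,"dz":0,"ax":0,"ay":0,"az":0},{"jaw":60,"dx":178,"dy":114,"dz":0,"ax":0,"ay":0,"az":0}]'|head -2; python3 -m jog '[{"jaw":60,"dx":0,"dy":0,"dz":10,"ax":0,"ay":0,"az":0},{"jaw":60,"dx":0,"dy":0,"dz":10,"ax":0,"ay":0,"az":0},{"jaw":60,"dx":0,"dy":0,"dz":10,"ax":0,"ay":0,"az":0}]'|head -2; cat > co.py <<'E'
from h import *
go(568,390,30,19.3)
def rect(w,a):
    a=np.radians(a);U=np.array([np.cos(a),np.sin(a)]);V=np.array([-U[1],U[0]]); print("x'",np.percentile(w@U,[.5,99.5]).round(1),"y'",np.percentile(w@V,[.5,99.5]).round(1), "tcp",(tool(s)[0][:2]@U).round(1),(tool(s)[0][:2]@V).round(1))
s=robot.observe(); im=optics.snapshot("wrist"); np.save("s15.npy",s,allow_pickle=True);cv2.imwrite("pics/w15.png",im)
hsv=cv2.cvtColor(im,cv2.COLOR_BGR2HSV); m=cv2.inRange(hsv,(8,60,80),(25,200,255)); m[:, :200]=0;m[:,460:]=0;m[260:]=0
m=cv2.morphologyEx(m,cv2.MORPH_CLOSE,np.ones((5,5)))
n,l,st,ce=cv2.connectedComponentsWithStats(m); i=1+st[1:,4].argmax(); print(st[i])
w=wp2w(np.argwhere(l==i)[:,::-1].astype(np.float32),5,s)[:,:2].astype(np.float32)
print(cv2.minAreaRect(w)); rect(w,19.0)
E
python3 co.py
```

```text
t: 25.9
eef_pos: [567.3, 391.6, 136.5]
t: 26.2
eef_pos: [567.7, 386.0, 125.9]
tcp [567.7 386.  125.9] yaw of tool y deg 19.39 tilt 0.22
d [ 4.   1.8 95.9] rv [-0.002  0.003  0.002] j [-0.73  0.64  0.13  1.55 -0.09  0.97 -0.23]
[ 272  121  105   52 5076]
((557.937744140625, 422.0797119140625), (89.97698211669922, 44.14030456542969), 18.193317413330078)
x' [620.4 709.4] y' [196. 239.] tcp 662.4 180.1
```

```bash
python3 -m jog '[{"jaw":60,"dx":3,"dy":2.5,"dz":30,"ax":0,"ay":0,"az":0.003},{"jaw":60,"dx":3,"dy":2.5,"dz":60,"ax":0,"ay":0,"az":0.003},{"jaw":60,"dx":3,"dy":2.5,"dz":80,"ax":0,"ay":0,"az":0.003},{"jaw":60,"dx":3,"dy":2.5,"dz":90,"ax":0,"ay":0,"az":0.003},{"jaw":60,"dx":3,"dy":2.5,"dz":92,"ax":0,"ay":0,"az":0.003}]'|head -2; python3 -m jog '[{"jaw":60,"dx":0,"dy":0,"dz":0,"ax":0,"ay":0,"az":0},{"jaw":60,"dx":0,"dy":0,"dz":0,"ax":0,"ay":0,"az":0}]'; python3 co.py
```

```text
t: 26.75
eef_pos: [569.5, 390.0, 34.1]
t: 26.95
eef_pos: [571.1, 392.2, 36.8]
tcp_rot: [0.001, 0.579, 0.815, 0.001]
ft_force: [0.5, 1.0, -6.0]
gripper_width: 56.7
grip_force: 77.3
tcp [571.1 392.2  36.8] yaw of tool y deg 19.26 tilt 0.22
d [-1.  -3.7  6.8] rv [ 0.004  0.001 -0.001] j [-0.72  0.76  0.12  1.57 -0.11  0.82 -0.23]
[ 239  142  155  109 5408]
((562.07470703125, 409.6946105957031), (89.66401672363281, 69.70294189453125), 18.57315444946289)
x' [620.2 709.4] y' [175.7 239.2] tcp 667.7 184.9
```

```bash
python3 -m jog '[{"jaw":60,"dx":-1,"dy":-2,"dz":3,"ax":0.003,"ay":0,"az":0.005},{"jaw":60,"dx":-1,"dy":-2,"dz":5,"ax":0.003,"ay":0,"az":0.005},{"jaw":60,"dx":-1,"dy":-2,"dz":6,"ax":0.003,"ay":0,"az":0.005},{"jaw":60,"dx":-1,"dy":-2,"dz":6.5,"ax":0.003,"ay":0,"az":0.005},{"jaw":60,"dx":-1,"dy":-2,"dz":6.5,"ax":0.003,"ay":0,"az":0.005}]'
```

```text
t: 27.5
eef_pos: [568.1, 389.9, 28.8]
tcp_rot: [-0.0, 0.581, 0.814, -0.001]
ft_force: [-2.2, -0.4, -2.0]
gripper_width: 56.8
grip_force: 77.7
```

```bash
python3 -m jog '[{"jaw":60,"dx":0,"dy":0,"dz":0.7,"ax":0,"ay":0,"az":0},{"jaw":60,"dx":0,"dy":0,"dz":1.2,"ax":0,"ay":0,"az":0},{"jaw":60,"dx":0,"dy":0,"dz":1.2,"ax":0,"ay":0,"az":0}]'; python3 -m jog '[{"jaw":75,"dx":0,"dy":0,"dz":0,"ax":0,"ay":0,"az":0},{"jaw":100,"dx":0,"dy":0,"dz":0,"ax":0,"ay":0,"az":0},{"jaw":100,"dx":0,"dy":0,"dz":0,"ax":0,"ay":0,"az":0},{"jaw":100,"dx":0,"dy":0,"dz":-10,"ax":0,"ay":0,"az":0},{"jaw":100,"dx":0,"dy":0,"dz":-30,"ax":0,"ay":0,"az":0}]';python3 -m jog '[{"jaw":100,"dx":0,"dy":0,"dz":-40,"ax":0,"ay":0,"az":0},{"jaw":100,"dx":0,"dy":0,"dz":-80,"ax":0,"ay":0,"az":0},{"jaw":100,"dx":0,"dy":0,"dz":-120,"ax":0,"ay":0,"az":0},{"jaw":100,"dx":0,"dy":40,"dz":-160,"ax":0,"ay":0,"az":0},{"jaw":100,"dx":40,"dy":40,"dz":-170,"ax":0,"ay":0,"az":0}]';python3 - <<'E'
from h import *
t=optics.snapshot("top");s=optics.snapshot("scene");w=optics.snapshot("wrist")
r=lambda im,x,y,a,b,W,H:cv2.resize(im[y:y+b,x:x+a],(W,H),interpolation=cv2.INTER_CUBIC)
q=np.zeros((600,800,3),np.uint8)
q[:320,:400]=r(w,160,60,320,256,400,320); q[:320,400:]=r(s,150,180,180,144,400,320)
q[320:,:]=r(t,180,165,310,109,800,280)
cv2.imwrite("pics/fin.png",q)
E
```

```text
t: 27.8
eef_pos: [568.1, 389.9, 28.7]
tcp_rot: [-0.0, 0.581, 0.814, -0.001]
ft_force: [-5.8, -3.4, 6.6]
gripper_width: 56.7
grip_force: 79.2
t: 28.3
eef_pos: [567.2, 389.4, 56.3]
tcp_rot: [-0.0, 0.581, 0.814, -0.003]
ft_force: [0.0, -0.9, 0.7]
gripper_width: 85.2
grip_force: 0.0
t: 28.8
eef_pos: [602.9, 434.3, 233.9]
tcp_rot: [0.005, 0.586, 0.811, 0.002]
ft_force: [2.4, 0.1, 0.0]
gripper_width: 85.8
grip_force: 0.0
```

View pics/fin.png

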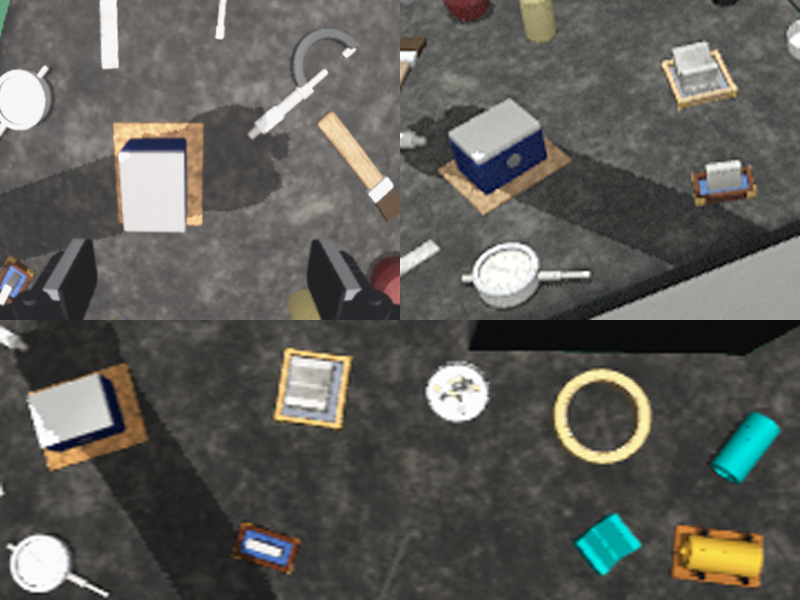

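The final view shows the riser square on the cork (72,410), the V-block in the pale tray (312,385), the gauge upright in the dark tray (267,547), and the bush in its rest (720,553). The dial has not moved.

```bash
python3 -m jog '[{"jaw":100,"dx":0,"dy":0,"dz":0,"ax":0,"ay":0,"az":0},{"jaw":100,"dx":0,"dy":0,"dz":0,"ax":0,"ay":0,"az":0}]'|head -1; python3 -c "
from plant import robot
print(robot.sign_off())"
```

```text
t: 29.15
the job is handed in; nothing more can be done
None
```

The job is handed in after about 29 s: the bush is in its rest, the V-block and gauge block are in their trays, and the riser is on the cork pad. The last pictures show all four in place and the dial where it was; sign-off returned no verdict.

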